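# Lock the new water-filter cartridge and turn its feed on

## Robot

A 7-joint arm with a two-finger parallel gripper is mounted at the origin on the work surface. World frame = base frame: x ahead of the robot, y to its left, z up, the work surface at z = 0. Lengths are in m, angles in rad, forces in N, time in s.
With the tool pointing down it reaches from about 0.425 to 0.95 m from the base axis. Payload 4.7 kg.
Tool frame: the origin (TCP) lies midway between the tips of the shut fingers; the grasp point (between the pads) lies 19 mm behind it; z points along the fingers, y is the line along which they close (so a half turn about z gives the same grasp; the last joint's range is limited). The gripper opens to 85 mm and grips with 20 to 120 N. Pads are 22 mm wide; open, the fingers measure 114 mm over their backs; the gripper's body (76 mm by 85 mm) begins 54 mm behind the grasp point. The pads swing forward as they close: fully open they stand 13 mm farther back than shut.
Start: joints at [1.314, 0.469, -0.049, 1.532, 0.024, 1.141, -0.082], TCP at [0.152, -0.658, 0.231] pointing down, gripper open.
Joint ranges: [-2.59, 2.59], [-0.33, 1.99], [-1.39, 1.29], [0.1, 2.45], [-1.04, 4.18], [0.21, 1.99], [-2.66, 2.66]. Speed limits (rad/s): [2.57, 2.57, 3.14, 3.14, 3.14, 3.14, 3.14].

## Interface

Orientations are given as a unit quaternion [x, y, z, w].
In Python, from station import sensors, cams, ctrl gives the robot as it stands.
- The arm moves only by the tool apply_moves, never from a script. Its arguments are lists of equal length, an entry for each row: "travel": the shift along the tool's x, y, z in units of 50 cm (1.0 is 50 cm), a list of three; "dr": the turn, a rotation vector about the tool's x, y, z in units of pi rad (1.0 is pi rad), a list of three. A call has 1 to 10 rows; each row is the pose to reach, as a shift and turn from the pose commanded when the call began, along the tool's axes at that moment, turning the shorter way round; what a row does not reach only later rows make up. A row lasts 1/10 s, in which the tool goes at most 50 mm and 8.59 degrees, less where a joint would pass 70% of its speed; a pose out of reach is approached as far as the arm can. A call with a number of a shift or a turn outside -1 to 1 is refused whole. A call with a gripper value outside its range is refused whole. "claw" is the finger opening in mm, from 0 to 85.4, set as the call begins (left out, the last holds). The fingers move at their own pace and stop on an object; "squeeze" is the grip in N (left out, the last holds). Time passes only in rows, so rows that repeat a pose let the fingers close. It gives the time, the measured TCP pose, the force, the opening and the grip force at its end, in the units of the state.
- sensors.read_state(): the state, without advancing time (a new reading comes with each control period).
- cams.read_camera(name): name is "side" or "top"; returns (picture, depth): 420x560x3 uint8, red, green, blue; 420x560 float32, m along the optical axis (not along the pixel's ray), 0 where there is no reading.
- cams.calibration(name): a dict with "fov_y" (degrees; the focal length in pixels is half the picture's height over the tangent of half this angle, whatever the lens; pixels are square), "cx", "cy" (the principal point, pixels), "k1" (the pictures are not rectified: a ray, as slopes to the right and down, at radius r is drawn at 1 + k1 r^2 times it, then the intrinsics apply), "extrinsics" (4x4, takes a point from camera to world coordinates). Camera axes: x right, y down, z forward; pixel columns grow to the right and rows downward; lengths in m; the calibration is good to about 2 mm. A picture is of the moment at which its call begins. calibration takes no time and is no camera call.
- ctrl.job_done(): hands the job in; it is judged then, once.
The state is a dict: "t": time; "q": joint angles; "qvel": joint speeds; "joint_torque": joint torques, N m; "ee_pos": TCP position; "orientation": TCP orientation; "wrist_force": force on the tool from outside, world axes, zero at the start; "torque": the same for the moment, N m; "finger_gap": opening from 0.0 (shut) to 1.0 (fully open); "grip_force": force on a finger pad.
Only numpy, scipy, OpenCV 4.12 (cv2) and the standard library are available. Lean on these libraries where they do the work, as an engineer would, in place of code of your own. Each camera call takes 0.05 s, during which the arm holds its last target. There are 200 camera calls.

## Task

The new cartridge is already sitting in the sloped deck of the water filter, but not locked. Twist its black lock ring clockwise until it clicks home and stays locked, then open the feed valve beside the filter fully, so that its blue lever lies along the pipe. Do not let water on before the ring is locked, leave the other kitchen things where they stand, and let go of everything at the end.

Things in the scene. Friction and masses are not known exactly. Their poses are not given: they have to be found in the camera images.
- purifier: Countertop water filter, fixed: white wedge-shaped housing 220 mm wide (y), x -140 to +120 mm, clear tank behind it to x +171. Origin on the counter under it; -x is its front, facing the robot, +y the side with the feed pipe. Front 50 mm high; from there a deck slopes up at 35 degrees to 176 mm height at x +40, then flat. The lock ring stands on the middle of the sloped deck.
- ring_grip (a point): Point on the lock ring's axis at mid grip height, 28 mm out from the deck; filter frame x -66, y 0, z 136 mm. Its z is the ring's axis, out of the deck: (-0.574, 0, 0.819) in the filter frame, 35 degrees from vertical. The ring is a black ribbed round collar, 58 mm outside diameter, 3 to 38 mm above the deck, with a red pointer rib; round about it the deck is free for 85 mm.
- lock_ring (a joint): Angle of the lock ring, rad: 0 open (red pointer at the white dot), 1.396 locked stop (pointer at the green dot). Grows clockwise, looking at the ring's face. Starts at 0 to 0.2. Turning takes up to 0.4 N m against an over-centre spring; let go at 0.25 to 1.15 it springs back to about 0.2; past 1.25 it clicks over and snaps to the stop by itself. The ring does not shift along its axis.
- cap_top (a point): Centre of the top of the blue cartridge cap, 43 mm across, in the middle of the ring; it stands 9.5 mm above the ring and does not turn.
- locked_mark (a point): Centre of the green dot (11 mm) on the deck, 52 mm from the ring's axis, straight up the slope: where the red pointer stands when locked. The white dot (open) is 80 degrees anticlockwise of it. A flat black disc, 82 mm across and 3 mm high, lies on the deck under the ring.
- valve_stem (a point): Centre of the feed valve's vertical stem at the lever's mid height, 78 mm above the counter; filter frame x -70, y +165 mm. The steel feed pipe, 14 mm thick, centre 40 mm above the counter, runs below it along the filter's +y side, parallel to the filter's x, from x +100 to -118 mm; the brass valve body on it is 31 mm thick.
- lever_end (a point): Point in the middle of the valve's blue lever, 55 mm from the stem, 78 mm above the counter. The lever is a level bar 13.5 mm wide and 9.5 mm thick; its end is 69 mm from the stem, with a 12 mm stub on the other side.
- feed_lever (a joint): Angle of the feed valve's lever, rad. 0 = shut: lever across the pipe, pointing to the filter's +y, away from the housing. 1.571 = open stop: along the pipe, pointing to the filter's -x (the robot). Grows anticlockwise seen from above; starts at 0 to 0.1; takes about 0.12 N m (2 to 3 N at the lever's end) and stays where it is left.
- gourd: Terracotta-brown ceramic mate gourd, round belly, 80 mm across, 86 mm tall, open top; loose. Origin at the centre of its underside. On the turntable. Not part of the job.
- canister: Red plastic canister with snap lid, 96 mm across, 121 mm tall; loose. Origin at the centre of its underside. On the turntable. Not part of the job.
- shaker: Stubby glass shaker with steel top, 52 mm across, 80 mm tall; loose. Origin at the centre of its underside. On the turntable. Not part of the job.
- spoon_rest: Dark wooden spoon rest, shallow tray 190 x 66 mm, 13 mm high, long side along its x; loose. Origin at the centre of its underside. On the turntable. Not part of the job.
- bombilla: Steel bombilla (drinking straw) 170 mm long lying in the spoon rest, 9 mm high; loose. Origin at the centre of its underside. Not part of the job.
- mug: Blue mug, 76 mm across, 90 mm tall, standing on the filter's -y side, near its front (the filter's steel swan-neck spout stands farther back: from x +85, y -85 mm up to 295 mm height, its mouth at y -175); loose. Origin at the centre of its underside. Not part of the job.
- old_cartridge: Used filter cartridge standing upright beside the filter, white tube 54 mm across with a blue cap, 152 mm tall; loose. Origin at the centre of its underside. Not part of the job.
- thermos: Green thermos flask with black cup, 84 mm across, 277 mm tall; loose. Origin at the centre of its underside. Not part of the job.
- turntable: Round bamboo turntable, 294 mm across, top 26 mm above the counter, turning freely; origin on the counter at its centre. Not part of the job.

How it is judged:
On the way, in this order (a step that is already met when the one before it is completed fails the run):
1. the lock ring has clicked home (value of joint lock_ring above 1.32 rad), for 0.2 s.
2. with the ring locked, the feed valve is fully open (value of joint lock_ring above 1.32 rad and value of joint feed_lever above 1.4 rad), for 0.2 s.
At the end, for the whole second after the job is handed in: The lock ring is clicked home (within 0.076 rad, 4 degrees, of its locked stop), the feed valve's lever lies along the pipe (within 0.17 rad, 10 degrees, of its open stop), and no other thing has been shifted by more than 30 mm (all of step 2); the robot touches nothing.
It fails at once if the feed valve is opened (beyond 0.4 rad) before the lock ring is locked (value of joint feed_lever above 0.4 rad and value of joint lock_ring below 1.19 rad).
It fails at once if a bystander is shifted by more than 30 mm or knocked over (distance of any of gourd, canister, shaker, spoon_rest, bombilla, mug, old_cartridge, thermos from where it was at the start of the episode above 0.03 m).
It also fails if it takes over 53 s, if anything falls off the work surface, if the arm or the gripper's body presses on something with over 40 N, if the wrist force passes 120 N, or if a joint passes its speed limit or range.

## Working session

There is one attempt and no reset: what is moved stays moved. The work goes in short steps, Python scripts to look and compute and a tool call to move; the robot and the scene stay as the last step left them, time stands still between calls to the robot, and variables do not carry over. Pictures are saved under pics/ and viewed, at most 10 in all, crops included, and the job is handed in when it is done.

Besides the shell and the picture viewer there is one more tool, called after ">>>" by a JSON object that holds its "name" and its "arguments". apply_moves: Moves the arm, as the interface text tells. Shifts and turns lie within -1 to 1; 1 stands for 50 cm of shift or pi rad of turn. Its arguments: {"type":"object","properties":{"travel":{"type":"array","items":{"type":"array","items":{"type":"number"}}},"dr":{"type":"array","items":{"type":"array","items":{"type":"number"}}},"claw":{"type":"number"},"squeeze":{"type":"number"}},"required":["travel","dr"]}

```bash
ls; mkdir -p pics
python3 - <<'E'
from station import sensors,cams
import numpy as np,cv2
for n in("side","top"):
    p,d=cams.read_camera(n); c=cams.calibration(n); print(n,c)
    cv2.imwrite(f"pics/{n}0.png",p[:,:,::-1]); np.savez(f"{n}0.npz",p=p,d=d)
print(sensors.read_state())
E
```

```text
pics
side {'fov_y': 46.125016651326426, 'cx': 272.91702064589566, 'cy': 209.49575584707364, 'k1': -0.06735897701923177, 'extrinsics': array([[-0.90157017, -0.30441159,  0.30741636,  0.03195719],
       [-0.43211418,  0.59882134, -0.67430731,  1.08728017],
       [ 0.02117949, -0.74077432, -0.67142002,  1.255431  ],
       [ 0.        ,  0.        ,  0.        ,  1.        ]])}
top {'fov_y': 50.74232926614137, 'cx': 285.3553439959313, 'cy': 210.8645835372673, 'k1': -0.14623717125975688, 'extrinsics': array([[-0.00888798, -0.98906375,  0.14722058,  0.34215529],
       [-0.99989672,  0.01045341,  0.00986293, -0.03916618],
       [-0.01129402, -0.14711772, -0.98905451,  1.42145906],
       [ 0.        ,  0.        ,  0.        ,  1.        ]])}
{'t': 0.1, 'q': array([ 1.31409719,  0.469346  , -0.04857051,  1.53355783,  0.02411067,
        1.14104686, -0.08231894]), 'qvel': array([-0.00026429, -0.00081024,  0.00105754, -0.00146181,  0.00195733,
       -0.00112001,  0.00129727]), 'joint_torque': array([ 5.91516746e-04, -5.11513460e+01, -4.68427513e-02, -2.38390499e+01,
        1.07901540e-02,  4.35377617e-03, -8.16937813e-06]), 'ee_pos': array([ 0.15231371, -0.65704643,  0.23038332]), 'orientation': array([ 9.93520498e-01,  1.13649612e-01, -1.42424279e-04, -8.74577653e-04]), 'wrist_force': array([ 0.80574832,  1.08853593, -1.56045786]), 'torque': array([-0.02698388, -0.00896435,  0.02211671]), 'grip_force': 0.0, 'finger_gap': 0.999555401838778}
```

View pics/side0.png

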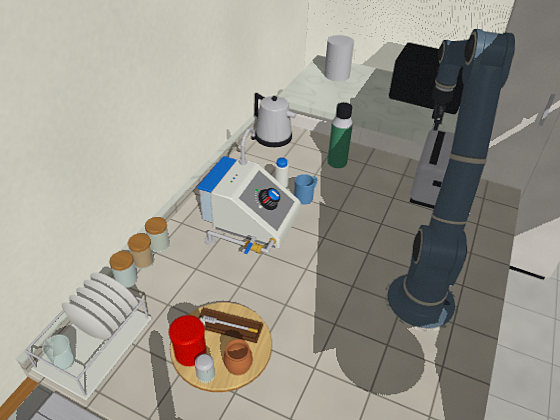

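View pics/top0.png

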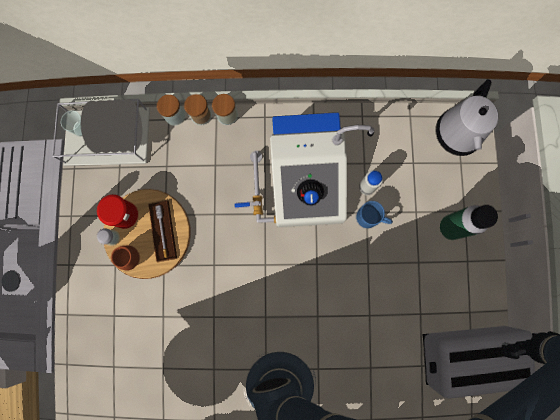

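The side view shows the filter with its ring near (270,197) and the valve near (250,245). In the top view the ring and cap are near (310,194), the lever near (243,205), the mug at (371,214) and the old cartridge at (373,180).

```bash
cat > h.py <<'E'
import numpy as np,cv2
from station import cams
def K(c):
    f=210/np.tan(np.radians(c["fov_y"])/2)
    return f,c["cx"],c["cy"]
def cloud(n,d):
    c=cams.calibration(n);f,cx,cy=K(c);v,u=np.mgrid[:420,:560].astype(float)
    x=(u-cx)/f;y=(v-cy)/f;a,b=x.copy(),y.copy()
    for _ in range(8):
        s=1+c["k1"]*(a*a+b*b);a,b=x/s,y/s
    P=np.stack([a*d,b*d,d],-1);E=c["extrinsics"]
    return P@E[:3,:3].T+E[:3,3]
def project(n,P):
    c=cams.calibration(n);f,cx,cy=K(c);E=c["extrinsics"]
    q=(np.atleast_2d(P)-E[:3,3])@E[:3,:3];a=q[:,:2]/q[:,2:]
    a=a*(1+c["k1"]*(a**2).sum(1,keepdims=True));return a*f+[cx,cy]
E
python3 - <<'E'
from h import *
for n,(bx,cap,lev) in {"top":((275,165,345,222),(300,188,322,208),(230,198,252,212)),"side":((225,160,300,235),(256,183,284,212),(232,236,256,256))}.items():
    z=np.load(n+"0.npz");p,d=z["p"],z["d"];W=cloud(n,d)
    hsv=cv2.cvtColor(p,cv2.COLOR_RGB2HSV);blue=(hsv[...,0]>95)&(hsv[...,0]<125)&(hsv[...,1]>150)&(d>0)
    for nm,b in(("cap",cap),("lev",lev)):
        m=np.zeros_like(blue);m[b[1]:b[3],b[0]:b[2]]=1;m&=blue
        P=W[m];vv,uu=np.where(m);print(n,nm,m.sum(),"px",uu.mean().round(1),vv.mean().round(1),"med",np.median(P,0).round(4),"min",P.min(0).round(3),"max",P.max(0).round(3))
    # deck plane RANSAC
    P=W[bx[1]:bx[3],bx[0]:bx[2]].reshape(-1,3);P=P[(P[:,2]>.06)&(P[:,2]<.17)]
    r=np.random.default_rng(0);best=None
    for _ in range(500):
        a=P[r.choice(len(P),3,False)];nn=np.cross(a[1]-a[0],a[2]-a[0]);l=np.linalg.norm(nn)
        if l<1e-6: continue
        nn/=l
        if nn[2]<0: nn=-nn
        if not .7<nn[2]<.93: continue
        i=abs((P-a[0])@nn)<.003
        if best is None or i.sum()>best.sum():best=i
    Q=P[best];c=Q.mean(0);nn=np.linalg.svd(Q-c,full_matrices=False)[2][2];nn*=np.sign(nn[2])
    print("deck",best.sum(),len(P),c.round(4),nn.round(4),"tilt",np.degrees(np.arccos(nn[2])),"yaw",np.degrees(np.arctan2(-nn[1],-nn[0])))
a=[cv2.resize(np.load("top0.npz")["p"][150:240,225:385],(800,450),interpolation=cv2.INTER_CUBIC)]
cv2.imwrite("pics/crop.png",a[0][:,:,::-1])
E
```

```text
top cap 149 px 310.9 196.7 med [ 0.5722 -0.1014  0.1493] min [ 0.554 -0.123  0.128] max [ 0.592 -0.081  0.166]
top lev 51 px 241.8 204.4 med [0.5636 0.1076 0.0804] min [0.558 0.086 0.074] max [0.568 0.129 0.087]
deck 2532 3689 [ 0.5967 -0.0988  0.1127] [-0.5771 -0.0313  0.8161] tilt 35.30346485017817 yaw 3.1007036047196417
side cap 80 px 272.8 194.5 med [ 0.5725 -0.0927  0.149 ] min [ 0.555 -0.126  0.12 ] max [ 0.6   -0.067  0.165]
side lev 40 px 247.8 247.8 med [0.5627 0.1131 0.0806] min [0.556 0.086 0.072] max [0.57  0.134 0.085]
deck 1409 3430 [ 0.6017 -0.0917  0.1159] [-0.5664 -0.0368  0.8233] tilt 34.58286644311508 yaw 3.7135800806079913
```

View pics/crop.png

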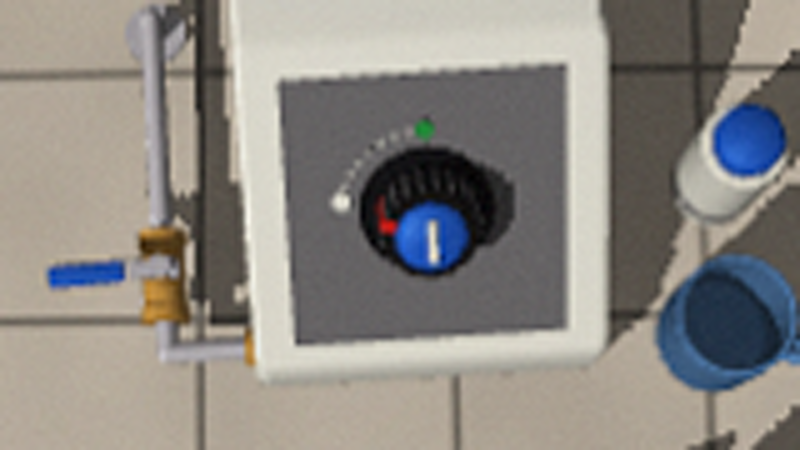

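The crop shows the red pointer near (385,220), the white dot at (342,203), the green dot at (425,130), and the lever pointing +y and shut. Next I refine the ring axis, yaw and lever.

```bash
cat >> h.py <<'E'
from scipy.spatial.transform import Rotation as Rot
from station import sensors
def delta(pos,R):
    "travel and dr (tool units) from the measured pose to TCP pos, rotation R"
    s=sensors.read_state();R0=Rot.from_quat(s["orientation"])
    print("t",s["t"],"at",s["ee_pos"].round(4),"q",s["q"].round(2))
    print("travel",(R0.inv().apply(np.array(pos)-s["ee_pos"])/.5).round(4),"dr",((R0.inv()*R).as_rotvec()/np.pi).round(4))
E
python3 - <<'E'
from h import *
from scipy.optimize import least_squares
obs=[]
t=np.radians(35);ax=np.array([-np.sin(t),0,np.cos(t)]);up=np.array([np.cos(t),0,np.sin(t)])
g=np.array([-.066,0,.136])
for n,(cap,lev,dot) in {"top":((300,188,322,208),(230,198,252,212),(285,168,320,200)),"side":((256,183,284,212),(232,236,256,256),(245,175,290,215))}.items():
    z=np.load(n+"0.npz");p,d=z["p"],z["d"];W=cloud(n,d);hsv=cv2.cvtColor(p,cv2.COLOR_RGB2HSV).astype(int);H,S,V=hsv[...,0],hsv[...,1],hsv[...,2]
    def box(b):m=np.zeros((420,560),bool);m[b[1]:b[3],b[0]:b[2]]=1;return m
    nn=np.array([-.572,-.034,.8197]);c0=np.array([.5992,-.0952,.1143])
    m=box(cap)&(d>0)&((W-c0)@nn>.0435)
    P=W[m];print(n,"captop",m.sum(),P.mean(0).round(4),((W-c0)@nn)[m].mean().round(4))
    gm=box(dot)&(H>40)&(H<85)&(S>90);vv,uu=np.where(gm);print("green",gm.sum(),uu.mean(),vv.mean(),W[gm].mean(0).round(4))
    rm=box(dot)&((H<8)|(H>172))&(S>150);vv,uu=np.where(rm);print("red",rm.sum(),uu.mean(),vv.mean(),W[rm].mean(0).round(4))
    bm=box(lev)&(H>95)&(H<125)&(S>150);P=W[bm&(d>0)];c=P.mean(0);dv=np.linalg.svd(P-c)[2][0];print("lev",c.round(4),dv.round(3))
E
```

```text
top captop 100 [ 0.5716 -0.1014  0.1515] 0.0465
green 14 309.92857142857144 176.85714285714286 [ 0.6332 -0.0999  0.1433]
red 17 301.2352941176471 193.41176470588235 [ 0.5852 -0.0737  0.1355]
lev [0.5633 0.108  0.0803] [-0.067  0.997 -0.038]
side captop 60 [ 0.5699 -0.0965  0.1509] 0.0468
green 5 256.8 189.6 [ 0.6365 -0.0977  0.1434]
red 19 266.05263157894734 199.47368421052633 [ 0.5875 -0.0716  0.137 ]
lev [0.5628 0.1121 0.0802] [-0.103  0.995  0.015]
```

```bash
cat >> h.py <<'E'
psi=np.radians(3.5);Rf=Rot.from_euler("z",psi)
axis=Rf.apply([-np.sin(np.radians(35)),0,np.cos(np.radians(35))]);ups=Rf.apply([np.cos(np.radians(35)),0,np.sin(np.radians(35))])
grip=np.array([.5827,-.0993,.1355]);stem=np.array([.5686,.0651,.078])
def Rring(a):
    z=-axis;y=ups;x=np.cross(y,z)
    return Rot.from_matrix(np.stack([x,y,z],1))*Rot.from_rotvec([0,0,a])
E
python3 - <<'E'
from h import *
delta([.1523,-.657,.40],Rot.from_quat(sensors.read_state()["orientation"]))
delta(grip+.18*axis,Rring(-.65))
E
```

```text
t 0.1 at [ 0.1523 -0.657   0.2304] q [ 1.31  0.47 -0.05  1.53  0.02  1.14 -0.08]
travel [-0.     -0.0007 -0.3392] dr [0. 0. 0.]
t 0.1 at [ 0.1523 -0.657   0.2304] q [ 1.31  0.47 -0.05  1.53  0.02  1.14 -0.08]
travel [ 0.8868 -0.9267 -0.1036] dr [-0.2162  0.0849 -0.6302]
```

>>> {"name": "apply_moves", "arguments": {"travel": [[0, 0, -0.1], [0, 0, -0.2], [0.05, -0.05, -0.3], [0.8868, -0.9267, -0.25], [0.8868, -0.9267, -0.25], [0.8868, -0.9267, -0.25], [0.8868, -0.9267, -0.25], [0.8868, -0.9267, -0.25], [0.8868, -0.9267, -0.25], [0.8868, -0.9267, -0.25]], "dr": [[0, 0, 0], [0, 0, 0], [0, 0, 0], [-0.216, 0.085, -0.63], [-0.216, 0.085, -0.63], [-0.216, 0.085, -0.63], [-0.216, 0.085, -0.63], [-0.216, 0.085, -0.63], [-0.216, 0.085, -0.63], [-0.216, 0.085, -0.63]], "claw": 85, "squeeze": 80}}

```text
t: 1.1
ee_pos: [0.3465, -0.3296, 0.3628]
orientation: [0.804, 0.568, 0.082, 0.154]
wrist_force: [1.3, -1.3, 0.7]
finger_gap: 0.999
grip_force: 0.0
```

```bash
python3 -c "
from h import *
delta(grip+.18*axis,Rring(-.65))"
```

```text
t 1.1 at [ 0.3465 -0.3296  0.3628] q [ 1.12 -0.11 -0.35  1.98 -0.17  0.94  0.51]
travel [0.5185 0.0445 0.1621] dr [-0.1081  0.0429 -0.3145]
```

>>> {"name": "apply_moves", "arguments": {"travel": [[0.5185, 0.0445, 0.1621], [0.5185, 0.0445, 0.1621], [0.5185, 0.0445, 0.1621], [0.5185, 0.0445, 0.1621], [0.5185, 0.0445, 0.1621], [0.5185, 0.0445, 0.1621], [0.5185, 0.0445, 0.1621], [0.5185, 0.0445, 0.1621], [0.5185, 0.0445, 0.1621], [0.5185, 0.0445, 0.1621]], "dr": [[-0.108, 0.043, -0.3145], [-0.108, 0.043, -0.3145], [-0.108, 0.043, -0.3145], [-0.108, 0.043, -0.3145], [-0.108, 0.043, -0.3145], [-0.108, 0.043, -0.3145], [-0.108, 0.043, -0.3145], [-0.108, 0.043, -0.3145], [-0.108, 0.043, -0.3145], [-0.108, 0.043, -0.3145]]}}

```text
t: 2.1
ee_pos: [0.4802, -0.1084, 0.2834]
orientation: [0.401, 0.866, 0.142, 0.264]
wrist_force: [0.4, 0.3, 0.1]
finger_gap: 0.995
grip_force: 0.0
```

```bash
python3 -c "
from h import *
delta(grip+.18*axis,Rring(-.65))
delta(grip-.022*axis,Rring(-.65))"
```

```text
t 2.1 at [ 0.4802 -0.1084  0.2834] q [ 0.72 -0.11 -0.44  2.25 -0.54  0.47  1.4 ]
travel [0.0052 0.0024 0.0004] dr [-0.0006  0.0001 -0.0021]
t 2.1 at [ 0.4802 -0.1084  0.2834] q [ 0.72 -0.11 -0.44  2.25 -0.54  0.47  1.4 ]
travel [0.0054 0.0032 0.4044] dr [-0.0006  0.0001 -0.0021]
```

>>> {"name": "apply_moves", "arguments": {"travel": [[0.0052, 0.0024, 0.08], [0.0054, 0.003, 0.16], [0.0054, 0.003, 0.23], [0.0054, 0.003, 0.27], [0.0054, 0.003, 0.31], [0.0054, 0.003, 0.34], [0.0054, 0.003, 0.365], [0.0054, 0.003, 0.385], [0.0054, 0.003, 0.404], [0.0054, 0.003, 0.404]], "dr": [[0, 0, -0.002], [0, 0, -0.002], [0, 0, -0.002], [0, 0, -0.002], [0, 0, -0.002], [0, 0, -0.002], [0, 0, -0.002], [0, 0, -0.002], [0, 0, -0.002], [0, 0, -0.002]]}}

```text
t: 3.1
ee_pos: [0.6018, -0.1055, 0.1426]
orientation: [0.4, 0.873, 0.138, 0.244]
wrist_force: [-0.2, 0.5, -0.4]
finger_gap: 0.992
grip_force: 0.0
```

Run:
```python
from h import *
delta(grip-.022*axis,Rring(-.65))
a,d=cams.read_camera("top");b,d2=cams.read_camera("side")
A=cv2.resize(a[140:240,240:380],(560,400));B=cv2.resize(b[150:250,200:340],(560,400))
cv2.imwrite("pics/g1.png",cv2.resize(np.hstack([A,B]),(800,286))[:,:,::-1])
```

```text
t 3.1 at [ 0.6018 -0.1055  0.1426] q [ 0.05  0.3   0.15  2.18 -1.04  0.21  1.87]
travel [ 0.0338 -0.0211  0.0361] dr [-0.0085 -0.0111 -0.0009]
```

View pics/g1.png

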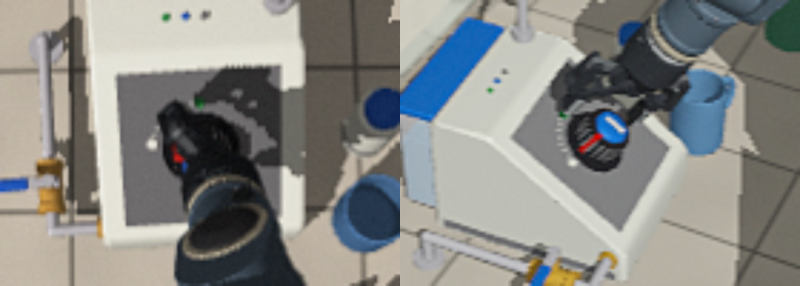

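The gripper hovers beside the ring, because the wrist ran into joint limits (q5 and q6). I'll back out, log precise states, and fit a kinematic model to choose a better arm posture.

```bash
cat >> h.py <<'E'
import json,os
def log():
    s=sensors.read_state();L=json.load(open("log.json")) if os.path.exists("log.json") else []
    L.append([list(map(float,s[k])) for k in("q","ee_pos","orientation")]);json.dump(L,open("log.json","w"));return s
E
python3 - <<'E'
from h import *
s=log();print(s["q"],s["ee_pos"],s["orientation"],s["t"])
L=json.load(open("log.json"))
L.append([[1.31409719,0.469346,-0.04857051,1.53355783,0.02411067,1.14104686,-0.08231894],[0.15231371,-0.65704643,0.23038332],[9.93520498e-01,1.13649612e-01,-1.42424279e-04,-8.74577653e-04]])
json.dump(L,open("log.json","w"))
delta(grip+.18*axis,Rring(-.65))
delta(np.array([.42,-.07,.30]),Rring(0.))
E
```

```text
[ 0.04670218  0.2967473   0.14970587  2.18435709 -1.04160804  0.21159778
  1.86925077] [ 0.60101477 -0.10571293  0.14294081] [0.39961021 0.87270915 0.13730029 0.2446202 ] 3.2
t 3.2 at [ 0.601  -0.1057  0.1429] q [ 0.05  0.3   0.15  2.18 -1.04  0.21  1.87]
travel [ 0.0475 -0.031  -0.3662] dr [-0.0086 -0.011  -0.0008]
t 3.2 at [ 0.601  -0.1057  0.1429] q [ 0.05  0.3   0.15  2.18 -1.04  0.21  1.87]
travel [ 0.158  -0.0456 -0.4558] dr [-0.0118 -0.0078  0.206 ]
```

Back off along the tool axis, a few poses logged on the way.

>>> {"name": "apply_moves", "arguments": {"travel": [[0, 0, -0.06], [0, 0, -0.12], [0, 0, -0.18], [0, 0, -0.24], [0, 0, -0.3]], "dr": [[0, 0, 0], [0, 0, 0], [0, 0, 0], [0, 0, 0], [0, 0, 0.05]]}}

```text
t: 3.7
ee_pos: [0.5235, -0.1114, 0.265]
orientation: [0.45, 0.848, 0.152, 0.236]
wrist_force: [0.4, -0.4, 1.0]
finger_gap: 0.997
grip_force: 0.0
```

```bash
python3 -c "
from h import *
s=log();print(s['q'].round(3),s['ee_pos'])
delta(np.array([.50,-.07,.36]),Rring(0.)*Rot.from_rotvec([.0,0,0]))
z=np.array([0,0,-1.]);y=np.array([.99,-.14,0]);y/=np.linalg.norm(y)
delta(np.array([.55,-.08,.32]),Rot.from_matrix(np.stack([np.cross(y,z),y,z],1)))
"
```

```text
[-0.279 -0.034  0.5    2.214 -0.361  0.435  1.108] [ 0.52349966 -0.11137764  0.26504528]
t 3.7 at [ 0.5235 -0.1114  0.265 ] q [-0.28 -0.03  0.5   2.21 -0.36  0.44  1.11]
travel [ 0.0418  0.1024 -0.1814] dr [-0.0117 -0.0074  0.1687]
t 3.7 at [ 0.5235 -0.1114  0.265 ] q [-0.28 -0.03  0.5   2.21 -0.36  0.44  1.11]
travel [-0.0022  0.1228 -0.0612] dr [0.1836 0.0263 0.2276]
```

>>> {"name": "apply_moves", "arguments": {"travel": [[-0.002, 0.123, -0.061], [-0.002, 0.123, -0.061], [-0.002, 0.123, -0.061], [-0.002, 0.123, -0.061]], "dr": [[0.184, 0.026, 0.228], [0.184, 0.026, 0.228], [0.184, 0.026, 0.228], [0.184, 0.026, 0.228]]}}

```text
t: 4.1
ee_pos: [0.5522, -0.0781, 0.3217]
orientation: [0.618, 0.773, 0.082, 0.117]
wrist_force: [1.1, -0.1, -0.5]
finger_gap: 0.995
grip_force: 0.0
```

```bash
python3 -c "
from h import *
s=log();print(s['q'].round(3),s['ee_pos'])
"
```

```text
[-0.311  0.054  0.398  1.908 -0.035  0.897  0.324] [ 0.55220161 -0.07811526  0.32171791]
```

>>> {"name": "apply_moves", "arguments": {"travel": [[0, 0, 0]], "dr": [[0.1, 0, 0.1]]}}

```text
t: 4.2
ee_pos: [0.5506, -0.0791, 0.3197]
orientation: [0.664, 0.742, 0.046, 0.078]
wrist_force: [-0.4, -0.6, -0.8]
finger_gap: 0.996
grip_force: 0.0
```

```bash
cat > kin.py <<'E'
from h import *
from scipy.optimize import least_squares
import itertools
ax={"z":[0,0,1],"y":[0,1,0]}
def fk(q,s,p):
    # s: signs(7); p: heights d0..d3, x offsets at elbow(2) and wrist(1), TCP
    R=Rot.identity();x=np.zeros(3)
    T=[[0,0,p[0]],[0,0,0],[p[4],0,p[1]],[p[5],0,0],[p[6],0,p[2]],[p[7],0,0],[0,0,p[3]]]
    for i in range(7):
        # joint i then link i
        R=R*Rot.from_rotvec(np.array(ax["zyzyzyz"[i]])*s[i]*q[i]+0.)
        if i==6:R=R*Rot.from_rotvec([0,0,p[8]])
        x=x+R.apply(T[i])
    return x,R
def res(p,s,L):
    r=[]
    for q,x,o in L:
        X,R=fk(q,s,p);r+=list((X-x)*5)+list((R.inv()*Rot.from_quat(o)).as_rotvec())
    return np.array(r)
E
python3 - <<'E'
from kin import *
s=log();print(s["q"].round(3),s["t"])
L=json.load(open("log.json"));best=[]
p0=np.array([.3,.4,.35,.25,0,0,0,0,0.])
for sg in itertools.product([1,-1],repeat=4):
    s=[sg[0],1,sg[1],1,sg[2],1,sg[3]]
    for o in(0,1.57,-1.57,3.1):
        p=p0.copy();p[8]=o
        f=least_squares(res,p,args=(s,L));best.append((f.cost,s,f.x))
best.sort(key=lambda b:b[0])
for b in best[:3]:print(b[0],b[1],b[2].round(4))
print(res(best[0][2],best[0][1],L).reshape(-1,6).round(4))
json.dump([list(best[0][1]),list(best[0][2])],open("kin.json","w"))
E
```

```text
[-0.317  0.108  0.408  1.841 -0.025  1.021  0.208] 4.2
0.06691659438465312 [-1, 1, -1, 1, -1, 1, -1] [ 0.148   0.4504  0.4116  0.2279 -0.0106 -0.1124  0.0269 -0.0689  1.5708]
0.06691659438465315 [-1, 1, -1, 1, -1, 1, -1] [ 0.148   0.4504  0.4116  0.2279 -0.0106 -0.1124  0.0269 -0.0689  1.5708]
0.06691659438465317 [-1, 1, -1, 1, -1, 1, -1] [ 0.148   0.4504  0.4116  0.2279 -0.0106 -0.1124  0.0269 -0.0689  1.5708]
[[-0.0265 -0.0138 -0.0263  0.      0.     -0.    ]
 [ 0.1993  0.0644  0.0075  0.     -0.      0.    ]
 [ 0.0252  0.0618  0.0316  0.     -0.     -0.    ]
 [ 0.0128  0.1964  0.0062  0.     -0.     -0.    ]
 [ 0.0285  0.2072 -0.0189 -0.     -0.     -0.    ]]
```

```bash
python3 - <<'E'
from kin import *
from sklearn.linear_model import Lasso
E
python3 - <<'E'
from kin import *
L=json.load(open("log.json"));s,p=json.load(open("kin.json"))
def blocks(q):
    R=Rot.identity();B=[np.eye(3)]
    for i in range(7):
        R=R*Rot.from_rotvec(np.array(ax["zyzyzyz"[i]],float)*s[i]*q[i]);B.append(R.as_matrix())
    return np.hstack(B)
A=np.vstack([blocks(q) for q,_,_ in L]);b=np.hstack([x for _,x,_ in L])
names=[f"{i}{c}" for i in range(8) for c in"xyz"]
# candidate sets
base=["0z","2z","4z","7z"]
extra=["0x","0y","1x","1y","2x","2y","4x","4y","6x","6y","3x","5x"]
out=[]
for k in range(4):
    for c in itertools.combinations(extra,k):
        ix=[names.index(n) for n in base+list(c)]
        x,*_=np.linalg.lstsq(A[:,ix],b,rcond=None);out.append((k,np.sqrt(np.mean((A[:,ix]@x-b)**2)),c,x.round(4)))
for k in range(4):
    for o in sorted([o for o in out if o[0]==k],key=lambda o:o[1])[:4]:print(o)
E
```

```text
(0, np.float64(0.022802296393526086), (), array([0.2695, 0.5094, 0.4917, 0.2798]))
(1, np.float64(0.0007364321999143283), ('1y',), array([ 0.2171,  0.567 ,  0.4609,  0.3002, -0.0429]))
(1, np.float64(0.0007364321999143283), ('2y',), array([ 0.2171,  0.567 ,  0.4609,  0.3002, -0.0429]))
(1, np.float64(0.0011177641879023966), ('4y',), array([ 0.2705,  0.5328,  0.4766,  0.3142, -0.0407]))
(1, np.float64(0.00814072001872358), ('6y',), array([ 0.2794,  0.5649,  0.463 ,  0.3565, -0.0439]))
(2, np.float64(5.293373653379098e-05), ('2y', '4y'), array([ 0.2383,  0.5535,  0.4671,  0.3058, -0.0259, -0.0162]))
(2, np.float64(5.2933736533791256e-05), ('1y', '4y'), array([ 0.2383,  0.5535,  0.4671,  0.3058, -0.0259, -0.0162]))
(2, np.float64(0.00041582412837442824), ('1y', '2x'), array([ 0.2189,  0.5695,  0.464 ,  0.3038, -0.0419, -0.0043]))
(2, np.float64(0.0004158241283744306), ('2x', '2y'), array([ 0.2189,  0.5695,  0.464 ,  0.3038, -0.0043, -0.0419]))
(3, np.float64(1.0093851002298442e-09), ('2y', '4y', '6y'), array([ 2.377e-01,  5.542e-01,  4.668e-01,  3.060e-01, -2.640e-02,
       -1.540e-02, -4.000e-04]))
(3, np.float64(1.009385106443601e-09), ('1y', '4y', '6y'), array([ 2.377e-01,  5.542e-01,  4.668e-01,  3.060e-01, -2.640e-02,
       -1.540e-02, -4.000e-04]))
(3, np.float64(3.3647952516663625e-05), ('2y', '4y', '6x'), array([ 2.376e-01,  5.540e-01,  4.671e-01,  3.056e-01, -2.650e-02,
       -1.560e-02,  2.000e-04]))
(3, np.float64(3.3647952516664594e-05), ('1y', '4y', '6x'), array([ 2.376e-01,  5.540e-01,  4.671e-01,  3.056e-01, -2.650e-02,
       -1.560e-02,  2.000e-04]))Traceback (most recent call last):
  File "<stdin>", line 2, in <module>
ModuleNotFoundError: No module named 'sklearn'
```

```bash
cat >> kin.py <<'E'
S=[-1,1,-1,1,-1,1,-1]
lo=np.array([-2.59,-.33,-1.39,.1,-1.04,.21,-2.66]);hi=np.array([2.59,1.99,1.29,2.45,4.18,1.99,2.66])
T=[[0,0,.2377],[0,0,0],[0,-.0264,.5542],[0,0,0],[0,-.0154,.4668],[0,0,0],[0,-.0004,0],[0,0,.3060]]
def FK(q):
    R=Rot.identity();x=np.array(T[0])
    for i in range(7):
        R=R*Rot.from_rotvec(np.array(ax["zyzyzyz"[i]],float)*S[i]*q[i]);x=x+R.apply(T[i+1])
    return x,R*Rot.from_rotvec([0,0,np.pi/2])
def ik(pos,R,q0,mu=1e-3,m=0.06,qc=None):
    qc=q0 if qc is None else qc
    def f(q):
        X,r=FK(q);return np.r_[(X-pos)*10,(r.inv()*R).as_rotvec()*3,mu*(q-qc)]
    s=least_squares(f,np.clip(q0,lo+m+1e-3,hi-m-1e-3),bounds=(lo+m,hi-m),max_nfev=60)
    return s.x,np.abs(f(s.x)[:6]).max()
E
python3 - <<'E'
from kin import *
for q,x,o in json.load(open("log.json")): X,R=FK(q);print((X-x).round(4),(R.inv()*Rot.from_quat(o)).magnitude().round(5))
r=np.random.default_rng(1)
for a in np.arange(-2.6,2.7,.65):
    sols=[]
    for k in range(14):
        q,e=ik(grip-.022*axis,Rring(a),r.uniform(lo,hi))
        if e<5e-3:sols.append(q)
    sols.sort(key=lambda q:-np.minimum(q-lo,hi-q).min())
    print(a.round(2),len(sols));[print("   ",q.round(2),np.minimum(q-lo,hi-q).min().round(2)) for q in sols[:4]]
E
```

```text
Traceback (most recent call last):
AttributeError: 'float' object has no attribute 'round'
```

Run:
```python
from kin import *
for q,x,o in json.load(open("log.json")): X,R=FK(q);print(np.round(X-x,4),np.round((R.inv()*Rot.from_quat(o)).magnitude(),5))
r=np.random.default_rng(1)
for a in np.arange(-2.6,2.7,.65):
    sols=[]
    for k in range(14):
        q,e=ik(grip-.022*axis,Rring(a),r.uniform(lo,hi))
        if e<5e-3:sols.append(q)
    sols.sort(key=lambda q:-np.minimum(q-lo,hi-q).min())
    print(np.round(a,2),len(sols));[print("   ",q.round(2),np.minimum(q-lo,hi-q).min().round(2)) for q in sols[:4]]
```

```text
[-0. -0. -0.] 0.0
[-0. -0.  0.] 0.0
[-0. -0. -0.] 0.0
[ 0.     -0.0001  0.    ] 0.0
[ 0.     -0.0001  0.    ] 0.0
-2.6 7
    [ 1.05  0.62 -1.14  2.2   1.61  0.41  1.37] 0.2
    [ 1.    0.56 -1.05  2.2   1.6   0.34  1.35] 0.13
    [ 0.95  0.53 -0.98  2.2   1.6   0.3   1.33] 0.09
    [ 0.94  0.51 -0.96  2.2   1.6   0.28  1.33] 0.07
-1.95 8
    [ 1.11  0.69 -1.24  2.19  1.62  0.51  0.74] 0.15
    [ 1.11  0.69 -1.24  2.19  1.62  0.51  0.74] 0.15
    [ 0.99  0.55 -1.03  2.2   1.6   0.33  0.69] 0.12
    [ 0.93  0.51 -0.95  2.2   1.6   0.27  0.67] 0.06
-1.3 5
    [ 1.1   0.67 -1.22  2.2   1.62  0.48  0.08] 0.17
    [ 1.01  0.57 -1.07  2.2   1.6   0.36  0.05] 0.15
    [ 0.99  0.55 -1.04  2.2   1.6   0.33  0.04] 0.12
    [ 0.93  0.51 -0.95  2.2   1.6   0.27  0.02] 0.06
-0.65 7
    [ 1.05  0.61 -1.13  2.2   1.61  0.41 -0.59] 0.2
    [ 1.03  0.59 -1.1   2.2   1.61  0.38 -0.59] 0.17
    [ 0.99  0.55 -1.03  2.2   1.6   0.33 -0.61] 0.12
    [ 0.98  0.54 -1.02  2.2   1.6   0.32 -0.61] 0.11
-0.0 5
    [ 1.04  0.6  -1.11  2.2   1.61  0.39 -1.24] 0.18
    [ 0.98  0.55 -1.03  2.2   1.6   0.32 -1.26] 0.11
    [ 0.93  0.51 -0.95  2.2   1.6   0.27 -1.28] 0.06
    [ 0.93  0.51 -0.95  2.2   1.6   0.27 -1.28] 0.06
0.65 1
    [ 1.07  0.64 -1.17  2.2   1.61  0.44 -1.88] 0.22
1.3 5
    [ 1.04  0.6  -1.12  2.2   1.61  0.4  -2.54] 0.12
    [ 1.02  0.58 -1.08  2.2   1.61  0.37 -2.55] 0.11
    [ 0.94  0.52 -0.97  2.2   1.6   0.28 -2.57] 0.07
    [ 0.93  0.51 -0.95  2.2   1.6   0.27 -2.58] 0.06
1.95 0
2.6 6
    [ 1.    0.56 -1.05  2.2   1.6   0.34  2.43] 0.13
    [ 0.94  0.52 -0.97  2.2   1.6   0.29  2.41] 0.08
    [ 0.93  0.51 -0.95  2.2   1.6   0.27  2.41] 0.06
    [ 1.15  0.77 -1.33  2.19  1.64  0.6   2.49] 0.06
```

```bash
cat >> kin.py <<'E'
def jac(q):
    X,R=FK(q);J=np.zeros((6,7))
    for i in range(7):
        d=np.array(q,float);d[i]+=1e-6;X2,R2=FK(d);J[:3,i]=(X2-X)/1e-6;J[3:,i]=(R2*R.inv()).as_rotvec()/1e-6
    return J
def follow(q,poses,n=6,w=1.0,k=0.,qm=None):
    "min-norm pursuit through poses"
    q=np.array(q,float)
    for pos,R in poses:
        X,r=FK(q);rv=(r.inv()*R).as_rotvec();m=max(n,1)
        for j in range(1,m+1):
            tp=X+(pos-X)*j/m;tr=r*Rot.from_rotvec(rv*j/m)
            for _ in range(2):
                x,rr=FK(q);e=np.r_[tp-x,(tr*rr.inv()).as_rotvec()];J=jac(q)
                P=J.T@np.linalg.inv(J@J.T+1e-6*np.eye(6));dq=P@e
                if k: dq+=(np.eye(7)-P@J)@(k*(qm-q))
                q=np.clip(q+dq,lo,hi)
    return q
E
python3 - <<'E'
from kin import *
L=json.load(open("log.json"));
order=[L[1],L[0],L[2],L[3],L[4]]
print(len(L))
qm=(lo+hi)/2
for a,b in [(L[0],L[2]),(L[2],L[3]),(L[3],L[4])]:
    J=jac(a[0]);n=np.linalg.svd(J)[2][6];dq=np.array(b[0])-a[0]
    tgt=[(np.array(b[1]),Rot.from_quat(b[2]))]
    print("act",np.round(b[0],3));print("min",follow(a[0],tgt,20).round(3));
    print(" null dir",n.round(2),"comp",(n@dq).round(3))
q=L[1][0];p1=(np.array([.3465,-.3296,.3628]),Rot.from_quat([.804,.568,.082,.154]));p2=(np.array([.4802,-.1084,.2834]),Rot.from_quat([.401,.866,.142,.264]))
a=follow(q,[p1],20);print(a.round(2),"act 1.12 -.11 -.35 1.98 -.17 .94 .51");
b=follow([1.12,-.11,-.35,1.98,-.17,.94,.51],[p2],20);print(b.round(2),"act .72 -.11 -.44 2.25 -.54 .47 1.4")
E
```

```text
5
act [-0.279 -0.034  0.5    2.214 -0.361  0.435  1.108]
min [-0.239 -0.032  0.461  2.212 -0.366  0.436  1.112]
 null dir [-0.47  0.01  0.55  0.03 -0.5   0.14  0.46] comp -0.316
act [-0.311  0.054  0.398  1.908 -0.035  0.897  0.324]
min [-0.323  0.054  0.411  1.908 -0.035  0.897  0.325]
 null dir [-0.7  -0.05  0.7   0.03  0.1  -0.01 -0.08] comp 0.029
act [-0.317  0.108  0.408  1.841 -0.025  1.021  0.208]
min [-0.318  0.108  0.409  1.842 -0.025  1.02   0.208]
 null dir [ 0.68  0.01 -0.72 -0.03  0.05  0.   -0.06] comp -0.0
[ 1.15 -0.11 -0.38  1.98 -0.18  0.94  0.51] act 1.12 -.11 -.35 1.98 -.17 .94 .51
[ 0.73 -0.11 -0.44  2.24 -0.54  0.47  1.4 ] act .72 -.11 -.44 2.25 -.54 .47 1.4
```

```bash
cat > plan.py <<'E'
from kin import *
def rz(t):c,s=np.cos(t),np.sin(t);return np.array([[c,-s,0],[s,c,0],[0,0,1.]])
def ry(t):c,s=np.cos(t),np.sin(t);return np.array([[c,0,s],[0,1,0],[-s,0,c]])
RZ=rz(np.pi/2)
def fkj(q):
    R=np.eye(3);x=np.array(T[0],float);O=[];A=[]
    for i in range(7):
        a=R[:,2] if i%2==0 else R[:,1];A.append(a*S[i]);O.append(x)
        R=R@(rz if i%2==0 else ry)(S[i]*q[i]);x=x+R@T[i+1]
    A=np.array(A);O=np.array(O);J=np.vstack([np.cross(A,x-O).T,A.T]);return x,R@RZ,J
def rv(M):return cv2.Rodrigues(M)[0].ravel()
def sim(q,wps,rec=None):
    "wps: (pos,Rmat). rows of <=50mm, <=8.59deg; returns q, worst final err, min limit margin"
    q=np.array(q,float);err=0;mar=9
    for pos,R in wps:
        x,r,_=fkj(q);w=rv(r.T@R);n=int(np.ceil(max(np.linalg.norm(pos-x)/.05,np.linalg.norm(w)/.15,1)))
        for j in range(1,n+1):
            tp=x+(pos-x)*j/n;tr=r@cv2.Rodrigues(w*j/n)[0]
            for _ in range(3):
                a,b,J=fkj(q);e=np.r_[tp-a,rv(tr@b.T)]
                q=np.clip(q+J.T@np.linalg.solve(J@J.T+1e-5*np.eye(6),e),lo,hi)
            mar=min(mar,np.minimum(q-lo,hi-q).min())
            if rec is not None:rec.append(q.copy())
        a,b,_=fkj(q);err=max(err,np.linalg.norm(pos-a)+.1*np.linalg.norm(rv(R@b.T)))
        if err>.02:break
    return q,err,mar
def ringp(h,a):return grip+h*axis,Rring(a).as_matrix()
E
cat > search.py <<'E'
from plan import *
import time
q0=sensors.read_state()["q"];r=np.random.default_rng(3);t0=time.time();res=[];N=0
G=np.array([1.05,.61,-1.13,2.2,1.61,.41,-.59])
while time.time()-t0<200:
    N+=1;a0=r.choice([-.65,-1.95,-2.3,-.3])
    wp=[];ok=True
    for k in range(r.integers(1,3)):
        qw=G+r.normal(0,.5,7);qw[6]=r.uniform(-2,2);x,R,_=fkj(qw)
        # keep the tool high, in front, off the clutter
        x=np.array([r.uniform(.38,.6),r.uniform(-.35,.25),r.uniform(.36,.5)])
        wp.append((x,R))
        if R[2,2]>-.3:ok=False
    if not ok:continue
    W=wp+[ringp(.13,a0),ringp(-.022,a0)]+[ringp(-.022,a0+d) for d in(.5,1.,1.45)]
    q,e,m=sim(q0,W)
    if e<.004:res.append((m,a0,wp,q))
print(N,len(res));res.sort(key=lambda z:-z[0])
import pickle;pickle.dump(res[:20],open("res.pkl","wb"))
for m,a0,wp,q in res[:5]:print(round(m,3),a0,[(x.round(3),R[:,2].round(2)) for x,R in wp],q.round(2))
E
python3 search.py
```

```text
16452 12
0.0 -2.3 [(array([0.416, 0.224, 0.399]), array([ 0.39,  0.52, -0.76]))] [ 1.02  0.58 -1.08  2.2   1.61  0.37 -0.4 ]
0.0 -0.3 [(array([0.455, 0.162, 0.454]), array([-0.34, -0.12, -0.93]))] [ 0.97  0.54 -1.01  2.2   1.6   0.31 -2.41]
0.0 -1.95 [(array([ 0.572, -0.116,  0.43 ]), array([ 0.69, -0.41, -0.59]))] [ 1.14  0.74 -1.3   2.19  1.63  0.57 -0.7 ]
0.0 -2.3 [(array([0.427, 0.106, 0.421]), array([ 0.51, -0.55, -0.66]))] [ 1.14  0.74 -1.3   2.19  1.63  0.57 -0.35]
0.0 -2.3 [(array([ 0.567, -0.225,  0.376]), array([ 0.29, -0.62, -0.73])), (array([0.529, 0.044, 0.39 ]), array([ 0.41, -0.48, -0.78]))] [ 1.06  0.62 -1.16  2.2   1.61  0.43 -0.38]
```

```bash
cat > climb.py <<'E'
from plan import *
import time,pickle
q0=sensors.read_state()["q"];r=np.random.default_rng(5)
def score(a0,wp):
    rec=[];W=wp+[ringp(.13,a0),ringp(-.022,a0)]+[ringp(-.022,a0+d) for d in(.5,1.,1.45)]
    q,e,m=sim(q0,W,rec);M=np.array([np.minimum(x-lo,hi-x).min() for x in rec])
    return -len(rec)*0-50*max(e-.003,0)*20-np.maximum(.08-M,0).sum()-2*max(.08-M.min(),0),m,q
def job(i):
    r=np.random.default_rng(i);R=pickle.load(open("res.pkl","rb"));m,a0,wp,q=R[i%len(R)];b=score(a0,wp);t=time.time()
    while time.time()-t<150 and b[0]<0:
        s=10**r.uniform(-1.5,0);w=[(np.clip(x+r.normal(0,.08*s,3),[.36,-.35,.33],[.62,.25,.5]),A@cv2.Rodrigues(r.normal(0,.5*s,3))[0]) for x,A in wp]
        if len(w)==1 and r.random()<.2:w=[w[0],(w[0][0].copy(),w[0][1].copy())]
        a=np.clip(a0+r.normal(0,.2*s),-2.6,-1.92) if a0<-1.5 else np.clip(a0+r.normal(0,.2*s),-.68,.4)
        if any(A[2,2]>-.3 for _,A in w):continue
        c=score(a,w)
        if c[0]>=b[0]:b,a0,wp=c,a,w
    return b,a0,wp
if __name__=="__main__":
    from multiprocessing import Pool
    import os;n=min(os.cpu_count(),12)
    out=Pool(n).map(job,range(12),chunksize=1) if n>=6 else Pool(n).map(job,range(2*n),chunksize=1)
    out.sort(key=lambda o:-o[0][0]);pickle.dump(out,open("best.pkl","wb"));print(n)
    for b,a0,wp in out[:4]:print(b[0].round(3),b[1].round(3),round(a0,2),[(x.round(3),A[:,2].round(2)) for x,A in wp],b[2].round(2))
E
timeout 560 python3 climb.py
```

```text
4
-0.307 0.0 -2.25 [(array([0.429, 0.237, 0.422]), array([ 0.25,  0.41, -0.88])), (array([0.429, 0.229, 0.405]), array([ 0.33,  0.32, -0.89]))] [ 1.05  0.62 -1.14  2.2   1.61  0.41 -0.44]
-0.307 0.0 -2.25 [(array([0.424, 0.112, 0.412]), array([ 0.52, -0.45, -0.72])), (array([0.43 , 0.113, 0.421]), array([ 0.48, -0.4 , -0.78]))] [ 1.06  0.62 -1.15  2.2   1.61  0.42 -0.43]
-0.307 0.0 -2.25 [(array([ 0.567, -0.224,  0.344]), array([ 0.15, -0.71, -0.69])), (array([0.51 , 0.017, 0.404]), array([ 0.18, -0.52, -0.83]))] [ 1.12  0.7  -1.25  2.19  1.62  0.52 -0.4 ]
-0.308 0.0 -2.26 [(array([0.441, 0.208, 0.434]), array([ 0.3 ,  0.15, -0.94])), (array([0.47 , 0.183, 0.5  ]), array([ 0.29, -0.13, -0.95]))] [ 1.12  0.71 -1.27  2.19  1.63  0.54 -0.39]
```

Run:
```python
from plan import *
import pickle
out=pickle.load(open("best.pkl","rb"));q0=sensors.read_state()["q"];print(q0.round(3))
b,a0,wp=out[1]
rec=[];W=wp+[ringp(.13,a0),ringp(-.022,a0)]+[ringp(-.022,a0+d) for d in(.5,1.,1.45)]
sim(q0,W,rec)
for q in rec:print(q.round(2),fkj(q)[0].round(3),np.minimum(q-lo,hi-q).min().round(2))
print(wp)
```

```text
[-0.317  0.108  0.408  1.841 -0.025  1.021  0.208]
[-0.34  0.1   0.39  1.84  0.04  1.05  0.27] [ 0.544 -0.069  0.325] 0.43
[-0.37  0.09  0.36  1.83  0.09  1.09  0.33] [ 0.537 -0.059  0.33 ] 0.42
[-0.39  0.08  0.34  1.83  0.15  1.12  0.39] [ 0.531 -0.049  0.334] 0.41
[-0.42  0.07  0.31  1.84  0.21  1.15  0.45] [ 0.524 -0.039  0.339] 0.4
[-0.45  0.06  0.28  1.84  0.26  1.17  0.52] [ 0.517 -0.029  0.344] 0.39
[-0.47  0.05  0.26  1.85  0.32  1.2   0.58] [ 0.511 -0.019  0.349] 0.38
[-0.5   0.04  0.23  1.86  0.37  1.22  0.65] [ 0.504 -0.009  0.354] 0.37
[-0.53  0.03  0.2   1.87  0.42  1.25  0.72] [0.498 0.001 0.359] 0.36
[-0.56  0.02  0.17  1.88  0.46  1.27  0.79] [0.491 0.011 0.364] 0.35
[-0.58  0.01  0.15  1.9   0.51  1.28  0.86] [0.484 0.022 0.369] 0.34
[-0.61 -0.    0.12  1.91  0.55  1.3   0.94] [0.478 0.032 0.373] 0.33
[-0.63 -0.02  0.09  1.93  0.59  1.31  1.02] [0.471 0.042 0.378] 0.31
[-0.66 -0.03  0.06  1.95  0.63  1.32  1.1 ] [0.464 0.052 0.383] 0.3
[-0.68 -0.05  0.04  1.96  0.66  1.33  1.19] [0.458 0.062 0.388] 0.28
[-0.71 -0.06  0.01  1.98  0.69  1.34  1.28] [0.451 0.072 0.393] 
[... 1608 characters left out ...]
 0.595 -0.099  0.117] 0.18
[ 1.04  0.6  -1.12  2.2   1.61  0.4  -0.1 ] [ 0.595 -0.099  0.117] 0.19
[ 1.05  0.61 -1.13  2.2   1.61  0.4  -0.21] [ 0.595 -0.099  0.117] 0.19
[ 1.05  0.61 -1.14  2.2   1.61  0.41 -0.32] [ 0.595 -0.099  0.117] 0.2
[ 1.06  0.62 -1.15  2.2   1.61  0.42 -0.43] [ 0.595 -0.099  0.117] 0.21
[(array([0.4244951 , 0.11222829, 0.41238198]), array([[-0.42923477, -0.73632603,  0.52305018],
       [-0.87143983,  0.18542496, -0.45410374],
       [ 0.23738185, -0.65072388, -0.72125467]])), (array([0.42993411, 0.1126855 , 0.42117221]), array([[-0.37023546, -0.79547981,  0.47972657],
       [-0.89795303,  0.17420248, -0.40414583],
       [ 0.23792029, -0.58040104, -0.77879944]]))]
```

```bash
cat > rev.py <<'E'
from plan import *
import time,pickle,sys
def walk(q,pos,R,rec,st=.5):
    x,r,_=fkj(q);w=rv(r.T@R);n=int(np.ceil(max(np.linalg.norm(pos-x)/.05,np.linalg.norm(w)/.15,1)/st))
    for j in range(1,n+1):
        tp=x+(pos-x)*j/n;tr=r@cv2.Rodrigues(w*j/n)[0]
        a,b,J=fkj(q);e=np.r_[tp-a,rv(tr@b.T)]
        dq=J.T@np.linalg.solve(J@J.T+1e-6*np.eye(6),e)
        if np.abs(dq).max()>.4*st:return q,False
        q=q+dq;rec.append(q)
    return q,True
Gs=[np.array(g) for g in([1.07,.64,-1.17,2.2,1.61,.44,0],[1.0,.56,-1.05,2.2,1.6,.35,0],[1.12,.7,-1.25,2.19,1.62,.52,0])]
def build(v,q0):
    "v: a0, sigma, then per wp 6 (pos, rotvec)"
    a0=v[0];g=np.array([1.07,.64,-1.17,2.2,1.61,.44,0])+v[1]*np.array([.09,.1,-.13,0,.01,.11,.03]);g[6]=-.59-(a0+.65)
    for _ in range(4):
        p,R=ringp(-.022,a0);a,b,J=fkj(g);g=g+np.linalg.pinv(J)@np.r_[p-a,rv(R@b.T)]
    rec=[];q,ok=walk(g,*ringp(.13,a0),rec);pen=0
    wps=[ringp(.13,a0)]
    X0,R0,_=fkj(q0)
    for k in range((len(v)-2)//6):
        if not ok:break
        x=v[2+6*k:5+6*k];R=cv2.Rodrigues(v[5+6*k:8+6*k])[0];pen+=np.maximum(R[2,2]+.1,0)*3
        pen+=5*np.maximum([.28-x[0],-.45-x[1],.33-x[2],x[0]-.68,x[1]-.4,x[2]-.7],0).sum()
        q,ok=walk(q,x,R,rec);wps.append((x,R))
    if ok:q,ok=walk(q,X0,R0,rec)
    M=np.minimum(np.array(rec)-lo,hi-np.array(rec)).min(1)
    pen+=np.maximum(.08-M,0).sum()*.5+(0 if ok else 5)
    return np.linalg.norm(q-q0)+pen,g,wps,q,M.min(),len(rec)
def job(i):
    r=np.random.default_rng(100+i);q0=sensors.read_state()["q"];best=None;t=time.time()
    R0=fkj(q0)[1];K=2+i%2
    def rnd():
        v=[r.choice([-.5,-2.2]),r.uniform(-1,1)]
        for k in range(K):v+=[r.uniform(.35,.62),r.uniform(-.4,.35),r.uniform(.35,.6)]+list(rv(R0@cv2.Rodrigues(r.normal(0,.6,3))[0]))
        return np.array(v)
    while time.time()-t<60:
        v=rnd();c=build(v,q0)[0]
        if best is None or c<best[0]:best=(c,v)
    while time.time()-t<230 and best[0]>.03:
        s=10**r.uniform(-2,0);v=best[1]+np.r_[r.normal(0,.2,1)*s,r.normal(0,.4,1)*s,(r.normal(0,1,(K,6))*[.1,.1,.1,.5,.5,.5]*s).ravel()*(r.random(6*K)<.6)]
        v[1]=np.clip(v[1],-1.5,1.5);v[0]=np.clip(v[0],-2.6,-1.92) if best[1][0]<-1.5 else np.clip(v[0],-.68,.3)
        c=build(v,q0)[0]
        if c<best[0]:best=(c,v)
    return best
if __name__=="__main__":
    from multiprocessing import Pool
    out=Pool(4).map(job,range(8),chunksize=1);out.sort(key=lambda o:o[0]);pickle.dump(out,open("rev.pkl","wb"))
    q0=sensors.read_state()["q"];print([round(o[0],3) for o in out])
    for c,v in out[:3]:
        b=build(v,q0);print(round(c,3),v.round(3),"g",b[1].round(2),"end",b[3].round(2),"mar",b[4].round(3),b[5])
E
timeout 570 python3 rev.py
sed -i 's/-t<60:/-t<25:/;s/-t<230/-t<100/;s/range(8)/range(4)/' rev.py; export OMP_NUM_THREADS=1 OPENBLAS_NUM_THREADS=1; sed -i '1i import cv2;cv2.setNumThreads(0)' rev.py; time timeout 150 python3 rev.py
```

```text
[np.float64(1.001), np.float64(1.01), np.float64(1.03), np.float64(1.085)]
1.001 [-2.123 -1.337  0.68   0.4    0.33  -2.103 -2.248  0.381  0.304  0.236
  0.391 -3.177 -2.759 -1.358] g [ 0.96  0.53 -0.99  2.2   1.6   0.3   0.86] end [-0.31  0.11  0.4   1.84 -0.03  1.02  0.22] mar -0.296 74
1.01 [-1.998 -1.077  0.679  0.398  0.331 -1.455 -1.608  0.091  0.409  0.394
  0.467  0.817  1.655  0.509  0.345  0.31   0.436 -1.314 -2.305 -0.698] g [ 0.98  0.55 -1.02  2.2   1.6   0.32  0.74] end [-0.32  0.11  0.41  1.84 -0.02  1.02  0.21] mar -0.304 113
1.03 [-2.226 -1.217  0.679  0.31   0.33  -1.564 -1.286  0.012  0.617  0.361
  0.636  2.528  1.32   0.258  0.478  0.204  0.65  -1.808 -4.21  -0.428] g [ 0.97  0.54 -1.    2.2   1.6   0.31  0.96] end [-0.32  0.11  0.41  1.84 -0.03  1.02  0.21] mar -0.3 109
real	1m42.481s
user	5m16.121s
sys	0m0.314s
```

```bash
sed -i 's/ringp(.13,a0)/ringp(.05,a0)/g; s/x\[0\]-.68/x[0]-.75/' rev.py; time timeout 150 python3 rev.py
python3 - <<'E'
from rev import *
out=pickle.load(open("rev.pkl","rb"));q0=sensors.read_state()["q"]
import rev
c,v=out[0];W=[]
rec=[];o=rev.walk
def w(q,p,R,rc,st=.5):
    n=len(rc);r=o(q,p,R,rc,st);A=np.array(rc[n:]);print("seg",len(A),"min",(A-lo).min(0).round(2),"max",(hi-A).min(0).round(2),A[-1].round(2));return r
rev.walk=w;rev.build(v,q0)
E
```

```text
[np.float64(0.017), np.float64(0.022), np.float64(0.029), np.float64(0.423)]
0.017 [-2.061 -0.489  0.647  0.16   0.419  0.826  2.548 -0.721  0.46   0.187
  0.619  1.102  1.334  0.053  0.492  0.211  0.373 -1.041 -2.533 -1.009] g [ 1.03  0.59 -1.1   2.2   1.61  0.38  0.82] end [-0.32  0.11  0.41  1.84 -0.03  1.02  0.21] mar 0.074 77
0.022 [-2.195 -0.928  0.479  0.229  0.412 -3.06  -1.09  -0.039  0.447  0.2
  0.544  1.139  1.41  -0.062  0.458  0.338  0.476 -0.599 -2.587 -1.288] g [ 0.99  0.56 -1.04  2.2   1.6   0.34  0.94] end [-0.32  0.11  0.41  1.84 -0.02  1.02  0.21] mar 0.055 112
0.029 [-2.591 -0.244  0.746  0.395  0.455  2.532  1.907  0.026  0.326  0.341
  0.542  1.131  1.285  0.582] g [ 1.05  0.61 -1.14  2.2   1.61  0.41  1.36] end [-0.31  0.11  0.41  1.84 -0.03  1.02  0.21] mar 0.065 86
seg 3 min [3.67 0.78 0.11 2.11 2.24 0.12 3.57] max [1.35 1.46 2.42 0.22 2.68 1.64 1.48] [ 1.24  0.45 -1.28  2.23  1.2   0.34  1.18]
seg 17 min [2.58 0.61 0.13 1.21 2.02 0.15 2.75] max [1.41 1.43 2.23 0.23 2.99 0.14 1.6 ] [-0.01  0.56 -0.94  1.31  0.98  1.85  0.09]
seg 18 min [2.52 0.34 0.35 1.26 2.02 1.37 1.63] max [2.56 1.48 2.24 0.61 2.81 0.18 2.63] [-0.07  0.01 -1.04  1.84  1.37  1.71 -1.03]
seg 25 min [2.18 0.07 0.37 1.74 0.2  0.57 1.65] max [2.61 1.91 1.01 0.5  2.88 0.38 1.6 ] [-0.36  0.08  0.28  1.92 -0.84  1.17  1.06]
seg 14 min [2.24 0.37 1.68 1.74 0.26 0.81 2.87] max [2.91 1.88 0.88 0.53 4.21 0.84 1.65] [-0.32  0.11  0.41  1.84 -0.03  1.02  0.21]
real	1m42.175s
user	2m43.428s
sys	0m0.207s
```

```bash
cp rev.pkl good.pkl
cat > nxt.py <<'E'
import sys;from rev import *
c,v=pickle.load(open("good.pkl","rb"))[0]
P={f"w{k+1}":(v[2+6*k:5+6*k],cv2.Rodrigues(v[5+6*k:8+6*k])[0]) for k in range((len(v)-2)//6)}
P["app"]=ringp(.05,v[0]);P["grip"]=ringp(-.022,v[0])
def go(n,f=1.):
    pos,R=P[n];s=sensors.read_state();R0=Rot.from_quat(s["orientation"]);
    rec=[];q,ok=walk(s["q"],pos,R,rec,.25);print(n,"t",s["t"],"q",s["q"].round(2),"-> pred",q.round(2),ok,"mar",np.minimum(np.array(rec)-lo,hi-np.array(rec)).min().round(3))
    tr=R0.inv().apply(pos-s["ee_pos"])/.5;dr=(R0.inv()*Rot.from_matrix(R)).as_rotvec()/np.pi
    print("mm",np.linalg.norm(tr)*500,"deg",np.linalg.norm(dr)*180);
    for j in range(1,11):print((tr*j/10*f).round(3).tolist(),(dr*j/10*f).round(3).tolist())
if __name__=="__main__":go(sys.argv[1],float(sys.argv[2]) if len(sys.argv)>2 else 1.)
E
python3 nxt.py w3
python3 - <<'E'
from nxt import *
q=sensors.read_state()["q"];rec=[]
for k in("w3","w2","w1","app"):
    n=len(rec);q,ok=walk(q,*P[k],rec)
    m=9;mz=9
    for s in rec[n:]:
        x,R,_=fkj(s)
        for d in(-1,1):
            for back in(.013,.07):
                t=x+R@[0,d*.057 if back<.05 else .045*d,-back];mz=min(mz,t[2])
                if np.linalg.norm(t-grip)<.3:m=min(m,(t-grip)@axis+.028)
    print(k,q.round(2),"finger above deck plane",round(m,3),"min z",round(mz,3),"elbow")
E
```

```text
w3 t 4.2 q [-0.32  0.11  0.41  1.84 -0.03  1.02  0.21] -> pred [-0.35  0.08  0.26  1.92 -0.83  1.17  1.06] True mar 0.206
mm 300.9482796191108 deg 56.10410076673544
[0.058, -0.003, -0.015] [-0.008, 0.024, -0.018]
[0.117, -0.006, -0.029] [-0.015, 0.048, -0.037]
[0.175, -0.009, -0.044] [-0.023, 0.072, -0.055]
[0.233, -0.012, -0.059] [-0.03, 0.096, -0.073]
[0.291, -0.015, -0.073] [-0.038, 0.12, -0.092]
[0.35, -0.018, -0.088] [-0.045, 0.144, -0.11]
[0.408, -0.021, -0.103] [-0.053, 0.168, -0.129]
[0.466, -0.024, -0.118] [-0.06, 0.192, -0.147]
[0.525, -0.027, -0.132] [-0.068, 0.216, -0.165]
[0.583, -0.03, -0.147] [-0.076, 0.24, -0.184]
w3 [-0.35  0.08  0.26  1.92 -0.83  1.17  1.06] finger above deck plane 0.191 min z 0.326 elbow
w2 [-0.09  0.01 -1.02  1.84  1.37  1.72 -1.03] finger above deck plane 9 min z 0.364 elbow
w1 [-0.02  0.55 -0.91  1.31  0.96  1.83  0.1 ] finger above deck plane 9 min z 0.408 elbow
app [ 1.2   0.4  -1.2   2.23  1.12  0.28  1.24] finger above deck plane 0.092 min z 0.173 elbow
```

>>> {"name": "apply_moves", "arguments": {"travel": [[0.058, -0.003, -0.015], [0.117, -0.006, -0.029], [0.175, -0.009, -0.044], [0.233, -0.012, -0.059], [0.291, -0.015, -0.073], [0.35, -0.018, -0.088], [0.408, -0.021, -0.103], [0.466, -0.024, -0.118], [0.525, -0.027, -0.132], [0.583, -0.03, -0.147]], "dr": [[-0.008, 0.024, -0.018], [-0.015, 0.048, -0.037], [-0.023, 0.072, -0.055], [-0.03, 0.096, -0.073], [-0.038, 0.12, -0.092], [-0.045, 0.144, -0.11], [-0.053, 0.168, -0.129], [-0.06, 0.192, -0.147], [-0.068, 0.216, -0.165], [-0.076, 0.24, -0.184]]}}

```text
t: 5.2
ee_pos: [0.49, 0.2115, 0.372]
orientation: [0.351, 0.864, 0.345, -0.111]
wrist_force: [-0.6, 0.4, 0.5]
finger_gap: 0.995
grip_force: 0.0
```

```bash
python3 nxt.py w2 0.5
```

```text
w2 t 5.2 q [-0.34  0.08  0.26  1.92 -0.84  1.17  1.07] -> pred [-0.08  0.01 -1.04  1.83  1.37  1.72 -1.03] True mar 0.076
mm 250.0176100555296 deg 104.44389118502909
[0.012, 0.01, -0.02] [-0.004, -0.029, -0.0]
[0.023, 0.019, -0.04] [-0.007, -0.058, -0.001]
[0.035, 0.029, -0.06] [-0.011, -0.086, -0.001]
[0.046, 0.038, -0.08] [-0.015, -0.115, -0.002]
[0.058, 0.048, -0.1] [-0.018, -0.144, -0.002]
[0.07, 0.057, -0.12] [-0.022, -0.173, -0.003]
[0.081, 0.067, -0.14] [-0.025, -0.201, -0.003]
[0.093, 0.076, -0.16] [-0.029, -0.23, -0.004]
[0.104, 0.086, -0.18] [-0.033, -0.259, -0.004]
[0.116, 0.095, -0.2] [-0.036, -0.288, -0.005]
```

The arm follows the plan.

>>> {"name": "apply_moves", "arguments": {"travel": [[0.012, 0.01, -0.02], [0.023, 0.019, -0.04], [0.035, 0.029, -0.06], [0.046, 0.038, -0.08], [0.058, 0.048, -0.1], [0.07, 0.057, -0.12], [0.081, 0.067, -0.14], [0.093, 0.076, -0.16], [0.104, 0.086, -0.18], [0.116, 0.095, -0.2]], "dr": [[-0.004, -0.029, 0], [-0.007, -0.058, -0.001], [-0.011, -0.086, -0.001], [-0.015, -0.115, -0.002], [-0.018, -0.144, -0.002], [-0.022, -0.173, -0.003], [-0.025, -0.201, -0.003], [-0.029, -0.23, -0.004], [-0.033, -0.259, -0.004], [-0.036, -0.288, -0.005]]}}

```text
t: 6.2
ee_pos: [0.4752, 0.1988, 0.4959]
orientation: [0.466, 0.807, 0.202, 0.302]
wrist_force: [0.8, 0.1, -0.7]
finger_gap: 0.997
grip_force: 0.0
```

```bash
python3 nxt.py w2
```

```text
w2 t 6.2 q [-0.25 -0.25 -0.36  1.92  0.38  0.84 -0.27] -> pred [-0.13  0.01 -0.98  1.84  1.37  1.71 -1.03] True mar 0.079
mm 124.57334223807109 deg 51.77664834981667
[-0.008, 0.012, -0.02] [-0.004, -0.029, -0.0]
[-0.017, 0.024, -0.04] [-0.007, -0.057, -0.001]
[-0.025, 0.036, -0.061] [-0.011, -0.086, -0.001]
[-0.033, 0.048, -0.081] [-0.015, -0.114, -0.002]
[-0.041, 0.06, -0.101] [-0.018, -0.143, -0.002]
[-0.05, 0.072, -0.121] [-0.022, -0.171, -0.002]
[-0.058, 0.084, -0.142] [-0.026, -0.2, -0.003]
[-0.066, 0.096, -0.162] [-0.029, -0.228, -0.003]
[-0.074, 0.108, -0.182] [-0.033, -0.257, -0.004]
[-0.083, 0.12, -0.202] [-0.036, -0.285, -0.004]
```

>>> {"name": "apply_moves", "arguments": {"travel": [[-0.008, 0.012, -0.02], [-0.017, 0.024, -0.04], [-0.025, 0.036, -0.061], [-0.033, 0.048, -0.081], [-0.041, 0.06, -0.101], [-0.05, 0.072, -0.121], [-0.058, 0.084, -0.142], [-0.066, 0.096, -0.162], [-0.074, 0.108, -0.182], [-0.083, 0.12, -0.202]], "dr": [[-0.004, -0.029, 0], [-0.007, -0.057, -0.001], [-0.011, -0.086, -0.001], [-0.015, -0.114, -0.002], [-0.018, -0.143, -0.002], [-0.022, -0.171, -0.002], [-0.026, -0.2, -0.003], [-0.029, -0.228, -0.003], [-0.033, -0.257, -0.004], [-0.036, -0.285, -0.004]]}}

```text
t: 7.2
ee_pos: [0.461, 0.1869, 0.619]
orientation: [0.485, 0.587, 0.023, 0.648]
wrist_force: [-0.4, -0.1, -0.0]
finger_gap: 0.997
grip_force: 0.0
```

```bash
python3 nxt.py w1
python3 - <<'E'
from nxt import *
q=sensors.read_state()["q"];rec=[]
for k in("w1","app","grip"):
    n=len(rec);q,ok=walk(q,*P[k],rec,.25);A=np.array(rec[n:]);print(k,ok,q.round(2),np.minimum(A-lo,hi-A).min(0).round(2))
E
```

```text
w1 t 7.2 q [-0.12  0.01 -0.99  1.84  1.37  1.71 -1.03] -> pred [-0.04  0.54 -0.88  1.31  0.95  1.82  0.11] True mar 0.167
mm 274.50406871633277 deg 76.57086562452696
[0.038, -0.009, 0.039] [0.019, 0.024, -0.03]
[0.076, -0.018, 0.078] [0.037, 0.048, -0.06]
[0.113, -0.027, 0.116] [0.056, 0.071, -0.09]
[0.151, -0.036, 0.155] [0.075, 0.095, -0.12]
[0.189, -0.046, 0.194] [0.093, 0.119, -0.149]
[0.227, -0.055, 0.233] [0.112, 0.143, -0.179]
[0.265, -0.064, 0.271] [0.131, 0.167, -0.209]
[0.302, -0.073, 0.31] [0.149, 0.19, -0.239]
[0.34, -0.082, 0.349] [0.168, 0.214, -0.269]
[0.378, -0.091, 0.388] [0.187, 0.238, -0.299]
w1 True [-0.04  0.54 -0.88  1.31  0.95  1.82  0.11] [2.48 0.34 0.4  0.62 1.99 0.17 1.66]
app True [ 1.18  0.38 -1.17  2.23  1.08  0.26  1.28] [1.41 0.56 0.22 0.22 1.99 0.05 1.38]
grip False [ 0.89  0.41 -0.86  2.22  1.38  0.18  0.97] [ 1.49  0.72  0.3   0.22  2.17 -0.03  1.44]
```

```bash
cat > fwd.py <<'E'
from nxt import *
def ev(q,a0,x,w):
    rec=[];W=([(x,cv2.Rodrigues(w)[0])] if x is not None else [])+[ringp(.05,a0),ringp(-.022,a0)]+[ringp(-.022,a0+d) for d in(.7,1.45)]
    for p,R in W:
        q,ok=walk(q,p,R,rec,.5)
        if not ok:break
    M=np.minimum(np.array(rec)-lo,hi-np.array(rec)).min(1);return (M.min() if ok else -1+M.min()),q
if __name__=="__main__":
    q0=sensors.read_state()["q"];r=np.random.default_rng(0);x,R=P["w1"];a0=v[0];w=rv(R);b=ev(q0,a0,x,w)[0];t=time.time();print(b)
    while time.time()-t<45:
        s=10**r.uniform(-1.5,0);y=np.clip(x+r.normal(0,.06*s,3),[.4,-.1,.38],[.7,.3,.6]);u=w+r.normal(0,.3*s,3);a=np.clip(a0+r.normal(0,.1*s),-2.5,-1.95)
        c=ev(q0,a,y,u)[0]
        if c>b:b,x,w,a0=c,y,u,a
    print(b,x.round(3),w.round(3),a0,ev(q0,a0,x,w)[1].round(2));V=v.copy();V[0]=a0;V[2:5]=x;V[5:8]=w
    pickle.dump([(0,V)],open("good.pkl","wb"))
E
python3 fwd.py; python3 nxt.py w1
```

```text
-1.0498599130989439
0.09778071802257224 [0.675 0.181 0.43 ] [ 1.449  2.427 -0.471] -2.1348199649926696 [ 1.06  0.63 -1.16  2.2   1.61  0.43 -0.54]
w1 t 7.2 q [-0.12  0.01 -0.99  1.84  1.37  1.71 -1.03] -> pred [-0.03  0.61 -0.9   1.1   0.83  1.87 -0.24] True mar 0.121
mm 285.592181717285 deg 69.66095828096512
[0.04, -0.002, 0.04] [0.025, 0.025, -0.015]
[0.081, -0.005, 0.081] [0.051, 0.05, -0.03]
[0.121, -0.007, 0.121] [0.076, 0.076, -0.045]
[0.161, -0.009, 0.161] [0.101, 0.101, -0.06]
[0.202, -0.011, 0.202] [0.126, 0.126, -0.075]
[0.242, -0.014, 0.242] [0.152, 0.151, -0.09]
[0.283, -0.016, 0.282] [0.177, 0.176, -0.105]
[0.323, -0.018, 0.323] [0.202, 0.202, -0.12]
[0.363, -0.02, 0.363] [0.227, 0.227, -0.135]
[0.404, -0.023, 0.404] [0.253, 0.252, -0.15]
```

>>> {"name": "apply_moves", "arguments": {"travel": [[0.04, -0.002, 0.04], [0.081, -0.005, 0.081], [0.121, -0.007, 0.121], [0.161, -0.009, 0.161], [0.202, -0.011, 0.202], [0.242, -0.014, 0.242], [0.283, -0.016, 0.282], [0.323, -0.018, 0.323], [0.363, -0.02, 0.363], [0.404, -0.023, 0.404]], "dr": [[0.025, 0.025, -0.015], [0.051, 0.05, -0.03], [0.076, 0.076, -0.045], [0.101, 0.101, -0.06], [0.126, 0.126, -0.075], [0.152, 0.151, -0.09], [0.177, 0.176, -0.105], [0.202, 0.202, -0.12], [0.227, 0.227, -0.135], [0.253, 0.252, -0.15]]}}

```text
t: 8.2
ee_pos: [0.6761, 0.1809, 0.4287]
orientation: [0.5, 0.84, -0.163, 0.133]
wrist_force: [0.7, 0.6, 0.4]
finger_gap: 0.995
grip_force: 0.0
```

```bash
python3 - <<'E'
from fwd import *
q=sensors.read_state()["q"];print(q.round(2))
# refine: optional small via point near here, choose a0
b=ev(q,v[0],None,None);print("direct",b[0],b[1].round(2))
r=np.random.default_rng(1);x,R,_=fkj(q);w=rv(R);a0=v[0];bb=ev(q,a0,x,w)[0];t=time.time()
while time.time()-t<20:
    s=10**r.uniform(-1.5,0);y=np.clip(x+r.normal(0,.06*s,3),[.4,-.1,.36],[.7,.3,.6]);u=w+r.normal(0,.3*s,3);a=np.clip(a0+r.normal(0,.1*s),-2.5,-1.95)
    c=ev(q,a,y,u)[0]
    if c>bb:bb,x,w,a0=c,y,u,a
print("via",bb,x.round(3),w.round(3),a0)
V=v.copy();V[0]=a0;V[2:5]=x;V[5:8]=w;pickle.dump([(0,V)],open("via.pkl","wb"))
E
python3 nxt.py app .5
```

```text
[-0.03  0.61 -0.89  1.1   0.81  1.87 -0.23]
direct 0.08425082034222878 [ 1.05  0.62 -1.14  2.2   1.61  0.41 -0.55]
via 0.0984466089721272 [0.567 0.26  0.38 ] [ 1.552  2.528 -0.327] -2.0653007883834946
app t 8.2 q [-0.03  0.61 -0.89  1.1   0.81  1.87 -0.23] -> pred [ 1.25  0.46 -1.29  2.23  1.21  0.35  1.25] True mar 0.104
mm 397.47829150537996 deg 96.41033595619021
[-0.007, -0.02, 0.034] [-0.01, -0.008, -0.024]
[-0.014, -0.04, 0.067] [-0.019, -0.015, -0.048]
[-0.021, -0.059, 0.101] [-0.029, -0.023, -0.071]
[-0.028, -0.079, 0.135] [-0.039, -0.03, -0.095]
[-0.035, -0.099, 0.169] [-0.049, -0.038, -0.119]
[-0.042, -0.119, 0.202] [-0.058, -0.045, -0.143]
[-0.049, -0.139, 0.236] [-0.068, -0.053, -0.167]
[-0.056, -0.158, 0.27] [-0.078, -0.06, -0.19]
[-0.063, -0.178, 0.304] [-0.087, -0.068, -0.214]
[-0.07, -0.198, 0.337] [-0.097, -0.075, -0.238]
```

Direct is good enough.

>>> {"name": "apply_moves", "arguments": {"travel": [[-0.007, -0.02, 0.034], [-0.014, -0.04, 0.067], [-0.021, -0.059, 0.101], [-0.028, -0.079, 0.135], [-0.035, -0.099, 0.169], [-0.042, -0.119, 0.202], [-0.049, -0.139, 0.236], [-0.056, -0.158, 0.27], [-0.063, -0.178, 0.304], [-0.07, -0.198, 0.337]], "dr": [[-0.01, -0.008, -0.024], [-0.019, -0.015, -0.048], [-0.029, -0.023, -0.071], [-0.039, -0.03, -0.095], [-0.049, -0.038, -0.119], [-0.058, -0.045, -0.143], [-0.068, -0.053, -0.167], [-0.078, -0.06, -0.19], [-0.087, -0.068, -0.214], [-0.097, -0.075, -0.238]]}}

```text
t: 9.2
ee_pos: [0.6141, 0.0398, 0.3018]
orientation: [0.111, 0.957, -0.132, 0.234]
wrist_force: [0.5, -0.0, -0.1]
finger_gap: 0.994
grip_force: 0.0
```

```bash
python3 nxt.py app; python3 -c "
from fwd import *
b=ev(sensors.read_state()['q'],v[0],None,None);print(b[0],b[1].round(2))"
```

```text
app t 9.2 q [ 0.56  0.35 -1.12  1.86  0.95  1.08  0.38] -> pred [ 1.25  0.45 -1.28  2.23  1.2   0.34  1.25] True mar 0.108
mm 197.83581061285687 deg 47.96691334157037
[0.018, -0.025, 0.025] [-0.01, -0.007, -0.024]
[0.036, -0.05, 0.05] [-0.02, -0.015, -0.047]
[0.054, -0.074, 0.075] [-0.029, -0.022, -0.071]
[0.072, -0.099, 0.1] [-0.039, -0.03, -0.095]
[0.091, -0.124, 0.125] [-0.049, -0.037, -0.118]
[0.109, -0.149, 0.15] [-0.059, -0.044, -0.142]
[0.127, -0.174, 0.175] [-0.068, -0.052, -0.166]
[0.145, -0.198, 0.2] [-0.078, -0.059, -0.189]
[0.163, -0.223, 0.225] [-0.088, -0.067, -0.213]
[0.181, -0.248, 0.25] [-0.098, -0.074, -0.237]
0.08157674234225784 [ 1.05  0.61 -1.14  2.2   1.61  0.41 -0.55]
```

>>> {"name": "apply_moves", "arguments": {"travel": [[0.018, -0.025, 0.025], [0.036, -0.05, 0.05], [0.054, -0.074, 0.075], [0.072, -0.099, 0.1], [0.091, -0.124, 0.125], [0.109, -0.149, 0.15], [0.127, -0.174, 0.175], [0.145, -0.198, 0.2], [0.163, -0.223, 0.225], [0.181, -0.248, 0.25]], "dr": [[-0.01, -0.007, -0.024], [-0.02, -0.015, -0.047], [-0.029, -0.022, -0.071], [-0.039, -0.03, -0.095], [-0.049, -0.037, -0.118], [-0.059, -0.044, -0.142], [-0.068, -0.052, -0.166], [-0.078, -0.059, -0.189], [-0.088, -0.067, -0.213], [-0.098, -0.074, -0.237]]}}

```text
t: 10.2
ee_pos: [0.5536, -0.101, 0.1761]
orientation: [-0.294, 0.907, -0.075, 0.291]
wrist_force: [-0.0, -0.8, 0.2]
finger_gap: 0.997
grip_force: 0.0
```

```bash
python3 nxt.py grip; python3 -c "
from fwd import *
b=ev(sensors.read_state()['q'],v[0],None,None);print(b[0],b[1].round(2))"
```

```text
grip t 10.2 q [ 1.24  0.45 -1.28  2.23  1.2   0.34  1.26] -> pred [ 0.98  0.55 -1.03  2.2   1.61  0.33  0.87] True mar 0.094
mm 72.03082780077375 deg 0.11320159215320487
[-0.0, -0.0, 0.014] [-0.0, -0.0, 0.0]
[-0.0, -0.0, 0.029] [-0.0, -0.0, 0.0]
[-0.0, -0.0, 0.043] [-0.0, -0.0, 0.0]
[-0.0, -0.0, 0.058] [-0.0, -0.0, 0.0]
[-0.001, -0.0, 0.072] [-0.0, -0.0, 0.0]
[-0.001, -0.0, 0.086] [-0.0, -0.0, 0.0]
[-0.001, -0.0, 0.101] [-0.0, -0.0, 0.0]
[-0.001, -0.001, 0.115] [-0.0, -0.0, 0.0]
[-0.001, -0.001, 0.13] [-0.0, -0.0, 0.0]
[-0.001, -0.001, 0.144] [-0.0, -0.0, 0.0]
0.08037830348265437 [ 1.05  0.61 -1.13  2.2   1.61  0.41 -0.55]
```

Right posture, so I descend and check the picture before closing.

>>> {"name": "apply_moves", "arguments": {"travel": [[0, 0, 0.014], [0, 0, 0.029], [0, 0, 0.043], [0, 0, 0.058], [0, 0, 0.072], [0, 0, 0.086], [0, 0, 0.101], [0, 0, 0.115], [0, 0, 0.13], [0, 0, 0.144]], "dr": [[0, 0, 0], [0, 0, 0], [0, 0, 0], [0, 0, 0], [0, 0, 0], [0, 0, 0], [0, 0, 0], [0, 0, 0], [0, 0, 0], [0, 0, 0]]}}

```text
t: 11.2
ee_pos: [0.5956, -0.098, 0.1175]
orientation: [-0.292, 0.908, -0.075, 0.291]
wrist_force: [0.2, 0.3, -0.2]
finger_gap: 0.994
grip_force: 0.0
```

```bash
cat > snap.py <<'E'
import sys;from h import *
a,d=cams.read_camera("top");b,d2=cams.read_camera("side")
A=cv2.resize(a[150:230,225:353],(640,400),interpolation=2);B=cv2.resize(b[160:260,215:315],(400,400),interpolation=2)
cv2.imwrite(f"pics/{sys.argv[1]}.png",cv2.resize(np.hstack([A,B]),(800,308))[:,:,::-1])
E
python3 snap.py g2; python3 -c "
from nxt import *
s=sensors.read_state();print(s['q'].round(2));delta(P['grip'][0],Rot.from_matrix(P['grip'][1]))"
```

```text
[ 0.99  0.56 -1.04  2.2   1.6   0.34  0.88]
t 11.3 at [ 0.5955 -0.0977  0.1171] q [ 0.99  0.56 -1.04  2.2   1.6   0.34  0.88]
travel [ 0.0009 -0.0014 -0.0009] dr [ 0.0003 -0.0004 -0.0009]
```

View pics/g2.png

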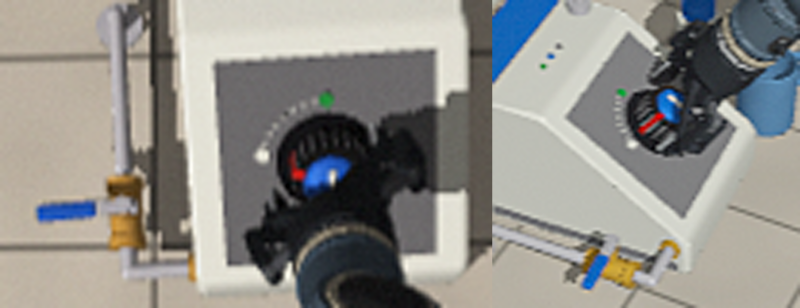

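The fingers straddle the ring, with tips near (265,235) and (405,160) and the pointer between them at (297,170). Closing now.

>>> {"name": "apply_moves", "arguments": {"travel": [[0, 0, 0], [0, 0, 0], [0, 0, 0], [0, 0, 0], [0, 0, 0], [0, 0, 0], [0, 0, 0], [0, 0, 0]], "dr": [[0, 0, 0], [0, 0, 0], [0, 0, 0], [0, 0, 0], [0, 0, 0], [0, 0, 0], [0, 0, 0], [0, 0, 0]], "claw": 50, "squeeze": 80}}

```text
t: 12.1
ee_pos: [0.5957, -0.0978, 0.1183]
orientation: [-0.292, 0.908, -0.076, 0.291]
wrist_force: [-9.1, -2.1, 10.9]
finger_gap: 0.66
grip_force: 81.7
```

>>> {"name": "apply_moves", "arguments": {"travel": [[0, 0, 0], [0, 0, 0], [0, 0, 0], [0, 0, 0], [0, 0, 0], [0, 0, 0], [0, 0, 0], [0, 0, 0], [0, 0, 0], [0, 0, 0]], "dr": [[0, 0, 0.04], [0, 0, 0.08], [0, 0, 0.12], [0, 0, 0.16], [0, 0, 0.2], [0, 0, 0.24], [0, 0, 0.28], [0, 0, 0.32], [0, 0, 0.36], [0, 0, 0.39]]}}

```text
t: 13.1
ee_pos: [0.5958, -0.1016, 0.1182]
orientation: [0.287, 0.91, 0.103, 0.282]
wrist_force: [-12.7, -9.0, 16.7]
finger_gap: 0.661
grip_force: 82.7
```

```bash
python3 -c "
from nxt import *
s=sensors.read_state();R=Rot.from_quat(s['orientation']);d=(Rring(v[0]).inv()*R).as_rotvec();print(s['q'].round(2),'turned',d.round(3),'F',R.inv().apply(s['wrist_force']).round(1),'M',R.inv().apply(s['torque']).round(2),s['t'])"; python3 snap.py g3
```

```text
[ 1.06  0.62 -1.15  2.19  1.61  0.43 -0.33] turned [1.000e-02 1.000e-03 1.233e+00] F [ -4.2  -7.4 -21.1] M [ 1.59 -0.33  0.04] 13.1
```

View pics/g3.png

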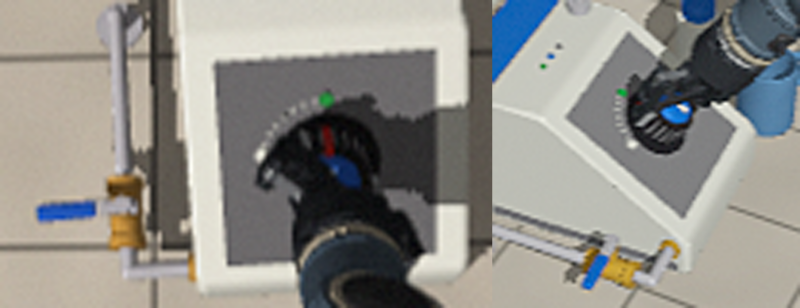

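The red pointer at (326,140) now aims almost at the green dot (327,100). I turn a little more to be past the click.

>>> {"name": "apply_moves", "arguments": {"travel": [[0, 0, 0], [0, 0, 0], [0, 0, 0], [0, 0, 0]], "dr": [[0, 0, 0.02], [0, 0, 0.04], [0, 0, 0.05], [0, 0, 0.05]]}}

```text
t: 13.6
ee_pos: [0.5972, -0.1038, 0.1188]
orientation: [0.351, 0.886, 0.121, 0.276]
wrist_force: [-6.2, -11.5, 11.5]
finger_gap: 0.66
grip_force: 84.3
```

```bash
python3 -c "
from nxt import *
s=sensors.read_state();R=Rot.from_quat(s['orientation']);d=(Rring(v[0]).inv()*R).as_rotvec();print(s['q'].round(2),'turned',d.round(3),'F',R.inv().apply(s['wrist_force']).round(1),'M',R.inv().apply(s['torque']).round(2),s['t'])"
```

```text
[ 1.06  0.63 -1.16  2.19  1.62  0.44 -0.47] turned [ 0.016 -0.003  1.375] F [ -8.8  -7.  -13.2] M [ 2.09 -1.59 -2.1 ] 13.6
```

The moment about the axis jumped to -2.1 N m, so the ring is against its stop. Release and back off.

>>> {"name": "apply_moves", "arguments": {"travel": [[0, 0, 0], [0, 0, 0], [0, 0, 0], [0, 0, 0], [0, 0, -0.02], [0, 0, -0.05], [0, 0, -0.08], [0, 0, -0.11], [0, 0, -0.14], [0, 0, -0.14]], "dr": [[0, 0, -0.01], [0, 0, -0.01], [0, 0, -0.01], [0, 0, -0.01], [0, 0, -0.01], [0, 0, -0.01], [0, 0, -0.01], [0, 0, -0.01], [0, 0, -0.01], [0, 0, -0.01]], "claw": 85}}

```text
t: 14.6
ee_pos: [0.5558, -0.0992, 0.1755]
orientation: [0.339, 0.891, 0.124, 0.274]
wrist_force: [0.5, -0.2, 0.4]
finger_gap: 0.998
grip_force: 0.0
```

```bash
python3 snap.py g4; python3 -c "
from h import *
s=sensors.read_state();print(s['q'].round(2),s['ee_pos'],s['t'],s['wrist_force'])"
```

```text
[ 1.26  0.49 -1.32  2.23  1.26  0.39 -0.14] [ 0.55591917 -0.09950203  0.17442785] 14.7 [ 0.28210609 -0.61085882 -0.31330455]
```

View pics/g4.png

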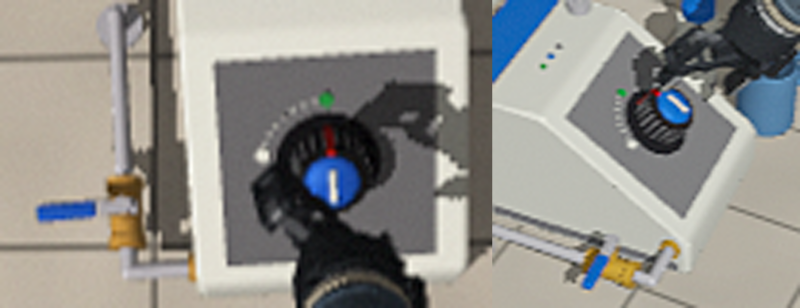

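The pointer at (330,140) stays on the line to the green dot (327,100) with the gripper off it, so the ring is locked. Now I plan the lever push with shut fingers.

```bash
cat > lev.py <<'E'
from rev import *
def Rd(y):
    z=np.array([0,0,-1.]);yy=np.array([np.cos(y),np.sin(y),0]);return np.stack([np.cross(yy,z),yy,z],1)
def arc(a,r=.05,off=.02,z=.066):
    p=psi+a;return np.array([stem[0]-r*np.sin(p)+off*np.cos(p),stem[1]+r*np.cos(p)+off*np.sin(p),z])
def W(y):
    R=Rd(y);return [(np.array([.54,.02,.33]),R),(arc(-.1,.05,.045,.2),R),(arc(-.1,.05,.045),R)]+[(arc(a),R) for a in np.linspace(0,1.6,9)]
def run(q,y):
    rec=[];
    for k,(p,R) in enumerate(W(y)):
        q,ok=walk(q,p,R,rec,.5)
        if not ok:return k-20,q
    M=np.minimum(np.array(rec)-lo,hi-np.array(rec)).min(1);return M.min(),q
if __name__=="__main__":
    q=sensors.read_state()["q"]
    for y in np.arange(-3.1,3.2,.3):
        m,e=run(q,y);print(y.round(2),np.round(m,2),e.round(2))
E
python3 lev.py
```

```text
-3.1 -0.46 [ 0.71  1.13 -1.56  1.99  1.17  1.38  1.95]
-2.8 -0.5 [ 0.72  1.18 -1.6   1.99  1.2   1.44  2.22]
-2.5 -0.54 [ 0.71  1.23 -1.64  1.99  1.23  1.5   2.5 ]
-2.2 -0.32 [ 0.37  0.57 -0.78  2.01  0.56  0.79 -2.95]
-1.9 -0.04 [ 0.39  0.58 -0.81  2.01  0.58  0.8  -2.67]
-1.6 0.08 [ 0.41  0.59 -0.84  2.01  0.61  0.82 -2.39]
-1.3 0.07 [ 0.43  0.6  -0.88  2.01  0.63  0.83 -2.11]
-1.0 0.04 [ 0.46  0.62 -0.92  2.    0.66  0.85 -1.84]
-0.7 0.01 [ 0.48  0.64 -0.95  2.    0.69  0.86 -1.56]
-0.4 -0.02 [ 0.5   0.66 -0.99  2.    0.73  0.88 -1.29]
-0.1 -0.05 [ 0.53  0.68 -1.03  2.    0.76  0.91 -1.02]
0.2 -0.08 [ 0.55  0.71 -1.08  2.    0.79  0.93 -0.75]
0.5 -20 [ 1.26  0.49 -1.32  2.23  1.26  0.39 -0.14]
0.8 -20 [ 1.26  0.49 -1.32  2.23  1.26  0.39 -0.14]
1.1 -20 [ 1.26  0.49 -1.32  2.23  1.26  0.39 -0.14]
1.4 -20 [ 1.26  0.49 -1.32  2.23  1.26  0.39 -0.14]
1.7 -20 [ 1.26  0.49 -1.32  2.23  1.26  0.39 -0.14]
2.0 -0.3 [ 0.68  0.94 -1.37  1.99  1.03  1.17  0.86]
2.3 -0.34 [ 0.69  0.99 -1.42  1.99  1.07  1.22  1.13]
2.6 -0.38 [ 0.7   1.03 -1.47  1.99  1.11  1.28  1.41]
2.9 -0.42 [ 0.71  1.08 -1.51  1.99  1.14  1.33  1.68]
3.2 -0.46 [ 0.71  1.13 -1.56  1.99  1.17  1.39  1.96]
```

```bash
cat > lgo.py <<'E'
from lev import *
def go(p,R,n=10):
    s=sensors.read_state();R0=Rot.from_quat(s["orientation"]);rec=[];q,ok=walk(s["q"],p,R,rec,.25);A=np.array(rec)
    print("t",s["t"],"q",s["q"].round(2),"pred",q.round(2),ok,np.minimum(A-lo,hi-A).min().round(3))
    tr=R0.inv().apply(p-s["ee_pos"])/.5;dr=(R0.inv()*Rot.from_matrix(R)).as_rotvec()/np.pi
    print("mm",np.linalg.norm(tr)*500,"deg",np.linalg.norm(dr)*180)
    print([(tr*j/n).round(3).tolist() for j in range(1,n+1)]);print([(dr*j/n).round(3).tolist() for j in range(1,n+1)])
w=W(-1.45)
if __name__=="__main__":
    k=int(sys.argv[1]);go(*w[k],int(sys.argv[2]))
E
python3 lgo.py 0 10
```

```text
t 14.7 q [ 1.26  0.49 -1.32  2.23  1.26  0.39 -0.14] pred [ 0.71  0.33 -1.04  1.68  0.29  1.31 -1.84] True 0.073
mm 196.8167959344715 deg 133.78546713428457
[[0.006, 0.029, -0.026], [0.011, 0.057, -0.053], [0.017, 0.086, -0.079], [0.022, 0.114, -0.106], [0.028, 0.143, -0.132], [0.033, 0.172, -0.159], [0.039, 0.2, -0.185], [0.044, 0.229, -0.212], [0.05, 0.257, -0.238], [0.055, 0.286, -0.265]]
[[0.023, -0.009, 0.07], [0.045, -0.017, 0.141], [0.068, -0.026, 0.211], [0.091, -0.035, 0.281], [0.113, -0.043, 0.351], [0.136, -0.052, 0.422], [0.159, -0.061, 0.492], [0.181, -0.069, 0.562], [0.204, -0.078, 0.632], [0.226, -0.087, 0.703]]
```

>>> {"name": "apply_moves", "arguments": {"travel": [[0.003, 0.014, -0.02], [0.006, 0.029, -0.035], [0.008, 0.043, -0.05], [0.011, 0.057, -0.06], [0.014, 0.072, -0.075], [0.017, 0.086, -0.085], [0.02, 0.1, -0.1], [0.022, 0.114, -0.11], [0.025, 0.128, -0.12], [0.028, 0.143, -0.132]], "dr": [[0.011, -0.004, 0.035], [0.023, -0.009, 0.07], [0.034, -0.013, 0.105], [0.045, -0.017, 0.141], [0.056, -0.022, 0.176], [0.068, -0.026, 0.211], [0.079, -0.03, 0.246], [0.091, -0.035, 0.281], [0.102, -0.039, 0.316], [0.113, -0.043, 0.351]], "claw": 0}}

```text
t: 15.7
ee_pos: [0.5479, -0.0388, 0.2517]
orientation: [0.802, 0.57, 0.074, 0.163]
wrist_force: [0.5, -1.0, -0.3]
finger_gap: -0.001
grip_force: 0.0
```

```bash
python3 lgo.py 0 9
```

```text
t 15.7 q [ 0.91  0.3  -1.21  1.98  0.71  0.9  -1.  ] pred [ 0.7   0.33 -1.04  1.68  0.29  1.31 -1.84] True 0.186
mm 98.28359853767388 deg 66.7424273683708
[[0.011, 0.001, -0.019], [0.021, 0.001, -0.038], [0.032, 0.002, -0.057], [0.042, 0.002, -0.077], [0.053, 0.003, -0.096], [0.063, 0.003, -0.115], [0.074, 0.004, -0.134], [0.084, 0.004, -0.153], [0.095, 0.005, -0.172]]
[[0.012, -0.005, 0.039], [0.025, -0.01, 0.078], [0.037, -0.014, 0.117], [0.05, -0.019, 0.156], [0.062, -0.024, 0.195], [0.075, -0.029, 0.234], [0.087, -0.034, 0.273], [0.1, -0.039, 0.312], [0.112, -0.043, 0.351]]
```

>>> {"name": "apply_moves", "arguments": {"travel": [[0.011, 0.001, -0.019], [0.021, 0.001, -0.038], [0.032, 0.002, -0.057], [0.042, 0.002, -0.077], [0.053, 0.003, -0.096], [0.063, 0.003, -0.115], [0.074, 0.004, -0.134], [0.084, 0.004, -0.153], [0.095, 0.005, -0.172]], "dr": [[0.012, -0.005, 0.039], [0.025, -0.01, 0.078], [0.037, -0.014, 0.117], [0.05, -0.019, 0.156], [0.062, -0.024, 0.195], [0.075, -0.029, 0.234], [0.087, -0.034, 0.273], [0.1, -0.039, 0.312], [0.112, -0.043, 0.351]]}}

```text
t: 16.6
ee_pos: [0.5401, 0.02, 0.3296]
orientation: [0.998, 0.06, 0.001, 0.0]
wrist_force: [-0.1, -0.3, 0.3]
finger_gap: 0.001
grip_force: 0.0
```

```bash
python3 lgo.py 1 5;  python3 -c "
from lgo import *
R0=w[0][1]
print('down',(R0.T@(w[2][0]-w[1][0])/.5).round(3))
for k in range(3,12):print((R0.T@(w[k][0]-w[2][0])/.5).round(3).tolist())"
```

```text
t 16.6 q [ 0.7   0.32 -1.03  1.68  0.29  1.3  -1.84] pred [ 0.38  0.58 -0.91  1.66  0.49  1.15 -2.11] True 0.363
mm 176.65395596518778 deg 0.12491861886483116
[[0.034, -0.034, 0.052], [0.069, -0.067, 0.104], [0.103, -0.101, 0.156], [0.137, -0.134, 0.207], [0.172, -0.168, 0.259]]
[[0.0, -0.0, -0.0], [0.0, -0.0, -0.0], [0.0, -0.0, -0.0], [0.0, -0.0, -0.0], [0.0, -0.0, -0.001]]
down [0.    0.    0.268]
[-0.059, -0.013, 0.0]
[-0.079, -0.02, 0.0]
[-0.1, -0.023, 0.0]
[-0.122, -0.022, 0.0]
[-0.143, -0.016, 0.0]
[-0.162, -0.007, 0.0]
[-0.179, 0.006, 0.0]
[-0.193, 0.023, 0.0]
[-0.203, 0.041, 0.0]
```

>>> {"name": "apply_moves", "arguments": {"travel": [[0.034, -0.034, 0.052], [0.069, -0.067, 0.104], [0.103, -0.101, 0.156], [0.137, -0.134, 0.207], [0.172, -0.168, 0.259], [0.172, -0.168, 0.33], [0.172, -0.168, 0.4], [0.172, -0.168, 0.46], [0.172, -0.168, 0.51], [0.172, -0.168, 0.527]], "dr": [[0, 0, 0], [0, 0, 0], [0, 0, 0], [0, 0, 0], [0, 0, 0], [0, 0, 0], [0, 0, 0], [0, 0, 0], [0, 0, 0], [0, 0, 0]]}}

```text
t: 17.6
ee_pos: [0.6137, 0.1127, 0.0627]
orientation: [0.998, 0.062, -0.001, 0.002]
wrist_force: [-1.1, -0.2, -0.3]
finger_gap: 0.004
grip_force: 0.0
```

```bash
python3 snap.py g5; python3 -c "
from lgo import *
s=sensors.read_state();R0=Rot.from_quat(s['orientation']);print(s['q'].round(2),s['ee_pos'],w[2][0],s['wrist_force'])
print((R0.inv().apply([-1,0,0])).round(3))
for k in range(3,12):print((R0.inv().apply(w[k][0]-s['ee_pos'])/.5).round(3).tolist())"
```

```text
[ 0.31  0.72 -0.81  1.77  0.64  0.94 -2.22] [0.61474673 0.11329739 0.06498035] [0.61551112 0.11331148 0.066     ] [-0.56729903 -0.64517263  1.48291311]
[-0.992 -0.124 -0.   ]
[-0.057, -0.013, -0.002]
[-0.078, -0.02, -0.002]
[-0.099, -0.023, -0.002]
[-0.12, -0.022, -0.002]
[-0.141, -0.017, -0.002]
[-0.16, -0.007, -0.002]
[-0.177, 0.006, -0.002]
[-0.192, 0.022, -0.002]
[-0.202, 0.041, -0.002]
```

View pics/g5.png

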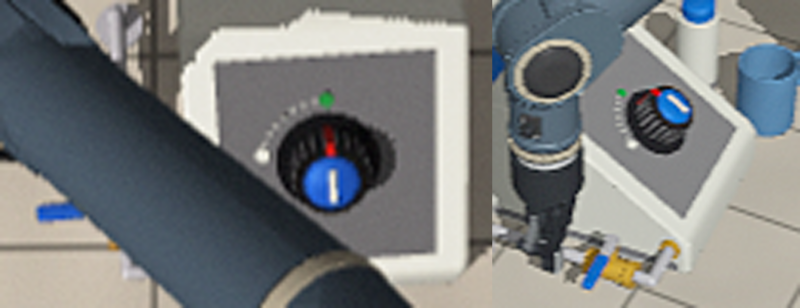

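The ring is still locked, and the shut fingers at side (545,245) stand on the far side of the lever at (595,270). Pushing it round.

>>> {"name": "apply_moves", "arguments": {"travel": [[-0.035, -0.007, 0], [-0.057, -0.013, 0], [-0.078, -0.02, 0], [-0.099, -0.023, 0], [-0.12, -0.022, 0], [-0.141, -0.017, 0], [-0.16, -0.007, 0], [-0.177, 0.006, 0], [-0.192, 0.022, 0], [-0.2, 0.036, 0]], "dr": [[0, 0, 0], [0, 0, 0], [0, 0, 0], [0, 0, 0], [0, 0, 0], [0, 0, 0], [0, 0, 0], [0, 0, 0], [0, 0, 0], [0, 0, 0]]}}

```text
t: 18.7
ee_pos: [0.5171, 0.0825, 0.0664]
orientation: [0.998, 0.062, 0.001, 0.001]
wrist_force: [2.9, 2.4, 0.4]
finger_gap: -0.003
grip_force: 1.4
```

```bash
python3 snap.py g6; python3 -c "
from lgo import *
s=sensors.read_state();print(s['q'].round(2),s['ee_pos'],arc(1.571),s['wrist_force'],s['t'])"
```

```text
[ 0.41  0.59 -0.86  2.01  0.62  0.82 -2.25] [0.51698416 0.08146924 0.06613663] [0.51746885 0.08199986 0.066     ] [-0.11068243  1.20842061  0.56850945] 18.8
```

View pics/g6.png

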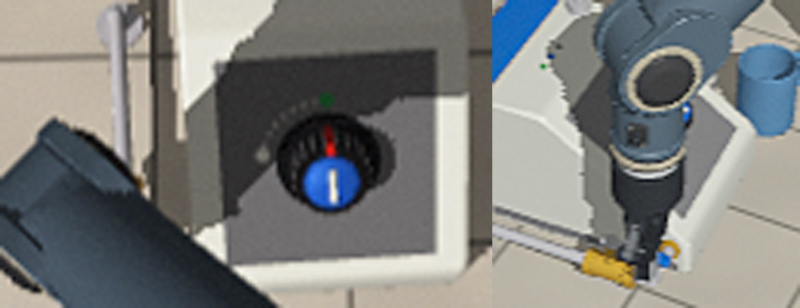

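The lever now lies hidden under the gripper near side (660,260), and the force is low. I push a little further towards -y to find the stop.

>>> {"name": "apply_moves", "arguments": {"travel": [[-0.001, 0.005, 0], [-0.001, 0.01, 0], [-0.002, 0.014, 0], [-0.002, 0.014, 0]], "dr": [[0, 0, 0], [0, 0, 0], [0, 0, 0], [0, 0, 0]]}}

```text
t: 19.2
ee_pos: [0.517, 0.0807, 0.0664]
orientation: [0.998, 0.063, 0.001, -0.003]
wrist_force: [-2.0, 11.2, -1.8]
finger_gap: 0.0
grip_force: 5.4
```

It only moved 1–2 mm and the force rose to 11 N, so the lever is at its stop. Retreat sideways, then up.

>>> {"name": "apply_moves", "arguments": {"travel": [[0, -0.03, 0], [0.005, -0.07, 0], [0.01, -0.12, 0], [0.01, -0.15, -0.03], [0.01, -0.16, -0.1], [0.01, -0.16, -0.18], [0.01, -0.16, -0.26], [0.01, -0.16, -0.34], [0.01, -0.16, -0.4], [0.01, -0.16, -0.4]], "dr": [[0, 0, 0], [0, 0, 0], [0, 0, 0], [0, 0, 0], [0, 0, 0], [0, 0, 0], [0, 0, 0], [0, 0, 0], [0, 0, 0], [0, 0, 0]]}}

```text
t: 20.2
ee_pos: [0.5143, 0.1576, 0.2716]
orientation: [0.998, 0.062, 0.006, 0.001]
wrist_force: [-0.3, 0.2, -0.6]
finger_gap: -0.001
grip_force: 0.0
```

Run:
```python
from h import *
for n,b in (("side",(225,230,275,265)),("top",(230,195,275,230))):
    p,d=cams.read_camera(n);W=cloud(n,d);hs=cv2.cvtColor(p,cv2.COLOR_RGB2HSV);m=np.zeros(d.shape,bool);m[b[1]:b[3],b[0]:b[2]]=1
    m&=(hs[...,0]>95)&(hs[...,0]<125)&(hs[...,1]>150)&(d>0)&(W[...,2]>.06)&(W[...,2]<.1)
    Q=W[m];print(n,m.sum())
    if m.sum()>8:
        c=Q.mean(0);e=np.linalg.svd(Q-c)[2][0];v=c-stem;print(c.round(4),e.round(3),"lever angle",np.arctan2(-v[0],v[1])-psi)
    if n=="side":cv2.imwrite("pics/g7.png",cv2.resize(p[130:280,180:380],(800,600))[:,:,::-1])
s=sensors.read_state();print(s["t"],s["wrist_force"],s["ee_pos"])
```

```text
side 47
[0.5204 0.0647 0.0799] [-0.999 -0.051 -0.005] lever angle 1.5174063907266204
top 55
[0.5218 0.0603 0.0814] [-0.996 -0.084 -0.042] lever angle 1.6122936311585476
20.3 [-0.93772734 -0.13644179 -1.10689238] [0.51253994 0.15591107 0.26722483]
```

View pics/g7.png

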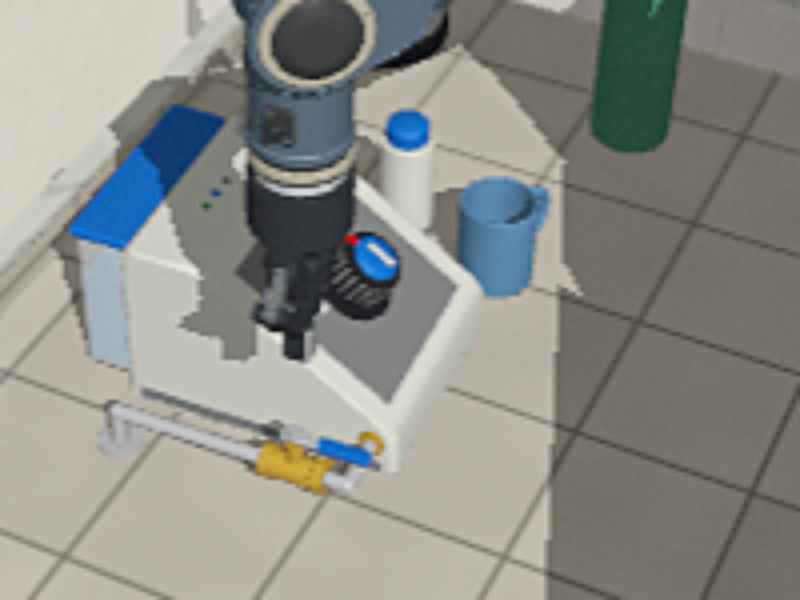

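The lever at (345,452) lies along the pipe, measured at 1.52 and 1.61 rad from the two views. The ring is locked, with its pointer at (352,240), and the gripper is clear of everything.

```bash
python3 -c "
from station import ctrl
print(ctrl.job_done())"
```

```text
the job is handed in; nothing more can be done
None
```

The lock ring is clicked home and stayed there after release, the feed valve's lever lies along the pipe at its open stop, the gripper touches nothing, and I handed the job in at about 20 s without a verdict coming back; I did not separately check the turntable things for shifts, but the arm never went near them.

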